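# Strip a stamping press: lift out its split rings and dies

## Robot

A 6-joint arm with a two-finger parallel gripper is mounted at the origin on the work surface. World frame = base frame: x ahead of the robot, y to its left, z up, the work surface at z = 0. Lengths are in mm, angles in rad, forces in N, time in s.
With the tool pointing down it reaches from about 275 to 850 mm from the base axis. Payload 19 kg.
Tool frame: the origin (TCP) lies at the very end of the fingers, on their centre line; the grasp point (between the pads) lies 19 mm behind it; z points along the fingers, y is the line along which they close (so a half turn about z gives the same grasp; the last joint's range is limited). The gripper opens to 85 mm and grips with 20 to 120 N. Pads are 22 mm wide; open, the fingers measure 114 mm over their backs; the gripper's body (76 mm by 85 mm) begins 54 mm behind the grasp point. The pads swing forward as they close: fully open they stand 13 mm farther back than shut.
Start: joints at [-1.41, 0.15, 1.437, -0, 1.554, -0.134], TCP at [167.04, -550.171, 231.267] pointing down, gripper open.
Joint ranges: [-2.8, 2.8], [-0.68, 2.1], [0.12, 2.68], [-1.39, 4.53], [0.16, 2.79], [-2.81, 2.81]. Speed limits (rad/s): [1.89, 1.89, 2.22, 3.01, 3.01, 3.01].

## Interface

Orientations are given as a unit quaternion [w, x, y, z].
In Python, from station import arm gives the robot as it stands.
- The arm moves only by the tool arm_command, never from a script. Its argument "plan" is a list of rows, each an object with "offset": the shift along the tool's x, y, z in m, a list of three; "spin": the turn about the tool's z in rad. In form: [{"offset": [tx, ty, tz], "spin": spin}, ...]. A call has 1 to 20 rows; each row shifts and turns the commanded pose from where the row before left it, along the tool's axes as they then stand; what a row does not reach is not made up. A row lasts 1/10 s, in which the tool goes at most 50 mm and 8.59 degrees, less where a joint would pass 70% of its speed; a pose out of reach is approached as far as the arm can. A call is refused whole if a number of a shift passes 0.05 or a number of a turn 0.15, either way. A call with a gripper value outside its range is refused whole. "claw" is the opening, from 0 (shut) to 1 (fully open), set as the call begins (left out, the last holds). The fingers move at their own pace and stop on an object; "force" is the grip in N (left out, the last holds). Time passes only in rows, so rows that do not move let the fingers close. It gives the time, the measured TCP pose, the force, the opening and the grip force at its end, in the units of the state.
- arm.get_obs(): the state, without advancing time (a new reading comes with each control period).
- arm.capture(name): name is "scene" or "top" or "wrist"; returns a dict with "color" (420x560x3 uint8, red, green, blue), "fx", "fy", "cx", "cy" (pixels), "camera_from_world" (4x4, takes a point from world to camera coordinates); the wrist camera has in their place "hand_eye" (4x4, takes a point from camera to tool coordinates, whose origin is the TCP and whose axes are the flange's). Camera axes: x right, y down, z forward; pixel columns grow to the right and rows downward; lengths in mm; the calibration is good to about 2 mm. A picture is of the moment at which its call begins: read the wrist's pose just before it. There is no depth.
- arm.finish_job(): hands the job in; it is judged then, once.
The state is a dict: "time": time; "q": joint angles; "joint_vel": joint speeds; "effort": joint torques, N m; "tcp_pos": TCP position; "ee_rot": TCP orientation; "ft_force": force on the tool from outside, world axes, zero at the start; "ft_torque": the same for the moment, N m; "gripper_width": finger opening in mm; "grip_force": force on a finger pad.
Only numpy, scipy, OpenCV 4.12 (cv2) and the standard library are available. Lean on these libraries where they do the work, as an engineer would, in place of code of your own. Each camera call takes 0.05 s, during which the arm holds its last target. There are 200 camera calls.

## Task

Strip the stamping press for cleaning: first swing its green arm right round clear of the bed (about a quarter turn). Then, with the hook pick's tip passed under one end, lift every split retaining ring there is out of its groove (do not touch a ring with the gripper while it sits in its groove) and lay it in the blue tray, and stand every die upright in the orange tray. When all are out, swing the arm fully home over the bed and see that the pick lies flat on its grey mat; leave the other things on the table alone.

Things in the scene. Friction and masses are not known exactly. Their poses are not given: they have to be found in the camera images.
- press: Stamping press: green plate 8 mm thick, 130 (x) x 320 mm (y), fixed; along its y three steel cups 107 mm apart, 104 mm wide, rim 50 mm above the table. Origin: table level under the middle cup; x points away from the robot (cups' notched front at -x). A 48 mm thick green post at its +y end carries the arm.
- swing (a joint): Angle of the green swing arm about its upright post (rad): 0 = home at its stop, lying over the cups along the press's -y; grows as it swings towards the press's +x; 1.57 = a quarter turn, clear; stop at 1.8. Stays where left (about 3 N at the knob moves it). Arm 345 mm long, 40 wide, lowest parts 92 mm, top 140 mm above the table.
- hinge (a point): A point on the swing arm's upright axis (155 mm above the table).
- swing_knob (a point): Centre of the swing arm's upright black knob, 26 mm in diameter, from 150 to 200 mm above the table (this point at 175 mm), 100 mm from the arm's axis; it can be gripped from above.
- ring_tray: Blue open tray 190 x 190 mm, wall 5 mm thick and 22 mm high, floor 5 mm thick; fixed. Origin under its centre at table level. It and the orange tray swap sides from start to start.
- die_tray: Orange open tray, same size and origin as the blue one; fixed.
- mat: Grey mat 240 mm (its x) by 140 mm (its y), 3 mm thick, lying flat on the table in front of the press; origin under its centre. The pick's place.
- pick_grip (a point): Centre of the hook pick's handle: wooden block 90 mm long (its x, towards the tip), 22 wide (y), 26 tall (z), lying z up; this point is 13 mm above its underside. A polished, slippery steel rod (friction 0.2), 6 mm thick, runs on from the handle's front along x at this height for 70 mm, then a 10 mm nose bends up about 30 degrees. About 0.12 kg.
- pick_tip (a point): Middle of the pick's tip (6 mm thick): 124 mm ahead of the handle centre along its x and 5 mm higher in its z.
- station_a (a point): left (+y) cup: point on its axis at the ledge, 42 mm above the table; axes as the press. A ring lies on the ledge in an 84 mm wide groove, its top 2 mm below the rim. At -x a 22 mm wide notch, open upward, cuts through the wall, floor 20 mm above the table: the pick tip goes in level under the ring (underside at 42 mm). Well below: 72 mm wide, floor at 8 mm.
- ring_a_center (a point): Split ring of the left (+y) cup (None if absent): 80 mm outside, 62 inside, 6 thick, 0.09 kg, rigid, loose in its groove. Point at its centre, half-way up; z its axis. Its gap, 0.6 rad, is centred 0.8 rad counter-clockwise (from above) of its -x; a lug 13 mm wide at each end reaches 7 mm inward. At -x, over the notch, is solid ring beside one end.
- die_a_center (a point): Die of the left (+y) cup (None if absent): brass disc 66 mm wide, 10 thick, with an upright dark wooden knob 22 mm wide on top; 64 mm tall in all, 0.2 to 0.45 kg. This point is on its axis, 32 mm above its underside. In the cup its knob top is 72 mm above the table.
- station_b (a point): middle cup: point on its axis at the ledge, 42 mm above the table; axes as the press. A ring lies on the ledge in an 84 mm wide groove, its top 2 mm below the rim. At -x a 22 mm wide notch, open upward, cuts through the wall, floor 20 mm above the table: the pick tip goes in level under the ring (underside at 42 mm). Well below: 72 mm wide, floor at 8 mm.
- ring_b_center (a point): Split ring of the middle cup (None if absent): 80 mm outside, 62 inside, 6 thick, 0.09 kg, rigid, loose in its groove. Point at its centre, half-way up; z its axis. Its gap, 0.6 rad, is centred 0.8 rad counter-clockwise (from above) of its -x; a lug 13 mm wide at each end reaches 7 mm inward. At -x, over the notch, is solid ring beside one end.
- die_b_center (a point): Die of the middle cup (None if absent): brass disc 66 mm wide, 10 thick, with an upright dark wooden knob 22 mm wide on top; 64 mm tall in all, 0.2 to 0.45 kg. This point is on its axis, 32 mm above its underside. In the cup its knob top is 72 mm above the table.
- station_c (a point): right (-y) cup: point on its axis at the ledge, 42 mm above the table; axes as the press. A ring lies on the ledge in an 84 mm wide groove, its top 2 mm below the rim. At -x a 22 mm wide notch, open upward, cuts through the wall, floor 20 mm above the table: the pick tip goes in level under the ring (underside at 42 mm). Well below: 72 mm wide, floor at 8 mm.
- ring_c_center (a point): Split ring of the right (-y) cup (None if absent): 80 mm outside, 62 inside, 6 thick, 0.09 kg, rigid, loose in its groove. Point at its centre, half-way up; z its axis. Its gap, 0.6 rad, is centred 0.8 rad counter-clockwise (from above) of its -x; a lug 13 mm wide at each end reaches 7 mm inward. At -x, over the notch, is solid ring beside one end.
- die_c_center (a point): Die of the right (-y) cup (None if absent): brass disc 66 mm wide, 10 thick, with an upright dark wooden knob 22 mm wide on top; 64 mm tall in all, 0.2 to 0.45 kg. This point is on its axis, 32 mm above its underside. In the cup its knob top is 72 mm above the table.
- bobbin_1: Bystander: wooden bobbin standing behind the press, 60 mm wide, 87 mm tall; leave it alone.
- bobbin_2: Bystander: wooden bobbin behind on the left, 60 mm wide, 87 mm tall; leave it alone.
- bottle: Bystander: clear bottle 200 mm tall, back left; leave it alone.
- grease_tin: Bystander: tin 72 mm wide, 70 mm tall, behind on the right; leave it alone.
- wrench: Bystander: wrench 160 mm long, lying at the back right; leave it alone.
- mug: Bystander: white mug, back right; leave it alone.
Mind the look-alikes: they are no part of the job. Leave any turquoise look-alike of the part that bears die_b_center alone. There is more than one size of the part that bears pick_grip; the job needs the smaller.

How it is judged:
By the outcome, as a careful person would: the job done as asked, in the order asked, and still so for the second after the job is handed in, with the robot touching nothing.
Of ring_a, ring_b, ring_c only 2 to 3 are there at a start; the rules pass over those that are not, and their reading is None.
Of die_a, die_b, die_c only 1 to 2 are there at a start; the rules pass over those that are not, and their reading is None.
At some moment in a run one of pick, die_a, die_b, die_c may be knocked a few centimetres aside while the robot is not near it.
It also fails if it takes over 210 s, if anything falls off the work surface, if the arm or the gripper's body presses on something with over 40 N, if the wrist force passes 120 N, or if a joint passes its speed limit or range.

## Working session

There is one attempt and no reset: what is moved stays moved. The work goes in short steps, Python scripts to look and compute and a tool call to move; the robot and the scene stay as the last step left them, time stands still between calls to the robot, and variables do not carry over. Pictures are saved under pics/ and viewed, at most 14 in all, crops included, and the job is handed in when it is done.

Besides the shell and the picture viewer there is one more tool, called after ">>>" as name(argument=value, ...), one argument or row to a line, values as JSON. arm_command: Moves the arm, as the interface text tells. Its arguments: {"type":"object","properties":{"plan":{"type":"array"},"claw":{"type":"number"},"force":{"type":"number"}},"required":["plan"]}

```bash
mkdir -p pics; ls
cat > h.py <<'E'
import numpy as np, cv2
from station import arm
def cap(n,f=None):
    o=arm.get_obs(); c=arm.capture(n)
    if f: cv2.imwrite('pics/'+f,c['color'][:,:,::-1])
    return o,c
E
python3 - <<'E'
from h import *
import pickle
for n in ['scene','top']:
    o,c=cap(n,n+'0.png'); pickle.dump(c,open(n+'0.pkl','wb'))
    print(n,c['fx'],c['cx'],c['cy'],np.round(c['camera_from_world'],3).tolist())
print(o)
E
```

```text
pics
scene 439.0152211391899 281.5470772252693 204.36523255265593 [[0.761, 0.649, 0.007, -330.791], [0.547, -0.637, -0.543, -252.165], [-0.348, 0.417, -0.84, 1515.79], [0.0, 0.0, 0.0, 1.0]]
top 415.5581220822636 285.03347427813014 205.15864121952356 [[-0.003, -1.0, -0.011, -95.894], [-0.986, 0.005, -0.166, 511.165], [0.166, 0.011, -0.986, 1198.233], [0.0, 0.0, 0.0, 1.0]]
{'time': 0.05, 'q': array([-1.40999547e+00,  1.50993488e-01,  1.43799656e+00,  2.30055260e-06,
        1.55380602e+00, -1.34014069e-01]), 'joint_vel': array([-6.42212836e-04,  3.93914497e-04, -8.48607851e-04, -8.86488086e-05,
        9.53875421e-04,  2.23255181e-04]), 'effort': array([ 5.99986059e-03, -7.15108323e+01, -5.72434473e+01,  5.99277291e-05,
        7.25603153e-03,  1.26155743e-05]), 'tcp_pos': array([ 167.00956492, -549.96542991,  230.68835606]), 'ee_rot': array([-6.01667840e-04,  9.89155002e-01,  1.46874160e-01, -6.90865478e-06]), 'ft_force': array([-0.98366458,  0.54561287,  0.14724731]), 'ft_torque': array([ 0.03146085, -0.02717174,  0.00475717]), 'grip_force': 0.0, 'gripper_width': 85.26190762576012}
```

View pics/top0.png

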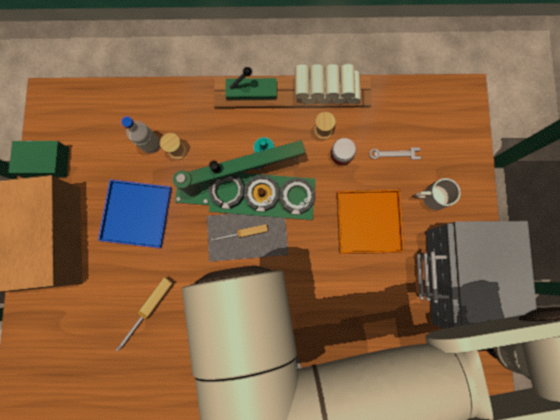

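View pics/scene0.png

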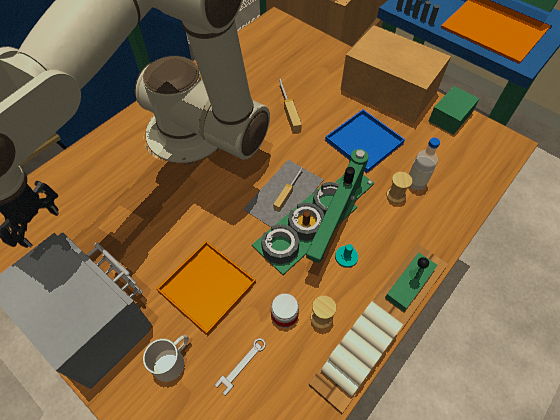

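Top view: press at (250,193), with rings in cups a (227,192), b (262,193) and c (297,197). The die is in b. The arm is partly swung, with its knob at (215,167). Blue tray is at (135,214), orange at (369,222), mat at (248,237).
Look-alikes: small pick on the mat (252,231) against the larger pick (155,298), so I take the small one. The brass die in cup b (262,193) against the turquoise one (263,147), which I leave alone.

```bash
cat >> h.py <<'E'
def back(c,uv,z,T=None):
    T=np.linalg.inv(c['camera_from_world']) if T is None else T
    d=T[:3,:3]@np.array([(uv[0]-c['cx'])/c['fx'],(uv[1]-c['cy'])/c['fy'],1])
    p=T[:3,3]; return p+d*(z-p[2])/d[2]
def Rq(q): 
    from scipy.spatial.transform import Rotation as R
    return R.from_quat([q[1],q[2],q[3],q[0]]).as_matrix()
def wristT(o,c):
    W=np.eye(4); W[:3,:3]=Rq(o['ee_rot']); W[:3,3]=o['tcp_pos']; return W@c['hand_eye']
def proj(T,c,P):
    p=np.linalg.inv(T)@np.r_[P,1]; return np.array([c['fx']*p[0]/p[2]+c['cx'],c['fy']*p[1]/p[2]+c['cy']])
E
python3 - <<'E'
from h import *
import pickle
c=pickle.load(open('top0.pkl','rb')); s=pickle.load(open('scene0.pkl','rb'))
a=cv2.resize(c['color'][130:270,170:325],None,fx=5,fy=4.28,interpolation=cv2.INTER_CUBIC)
a=cv2.resize(c['color'][135:265,170:325],None,fx=4.5,fy=4.5,interpolation=cv2.INTER_CUBIC)
cv2.imwrite('pics/crop0.png',a[:,:,::-1])
for n,uv,z in [('a',(227,192),50),('b',(262,193),50),('c',(297,197),50),('knobtop',(215,166),200),('armend',(304,150),140),('hinge',(182,179),155),('grip',(252,231),16),('tip',(212,240),21)]:
    print(n,back(c,uv,z).round(0))
# trays by colour
import itertools
hsv=cv2.cvtColor(c['color'],cv2.COLOR_RGB2HSV)
for n,lo,hi in [('blue',(105,150,60),(125,255,255)),('orange',(8,220,150),(18,255,255))]:
    m=cv2.inRange(hsv,lo,hi); m[:, :90]=0; m[:,420:]=0; m[:165]=0; m[270:]=0
    k=cv2.morphologyEx(m,cv2.MORPH_OPEN,np.ones((3,3)))
    r=cv2.minAreaRect(np.argwhere(k)[:,::-1].astype(np.float32)); print(n,r,back(c,r[0],15).round(0))
E
```

```text
a [550.  75.  50.]
b [547. -29.  50.]
c [ 534. -134.   50.]
knobtop [590.  85. 200.]
armend [ 651. -153.  140.]
hinge [566. 184. 155.]
grip [437.   2.  16.]
tip [409. 122.  21.]
blue ((134.69232177734375, 213.46156311035156), (62.76157760620117, 60.777015686035156), 7.125016689300537) [492. 362.  15.]
orange ((368.9415283203125, 221.15472412109375), (62.94053649902344, 59.98680877685547), 87.51044464111328) [ 465. -351.   15.]
```

View pics/crop0.png

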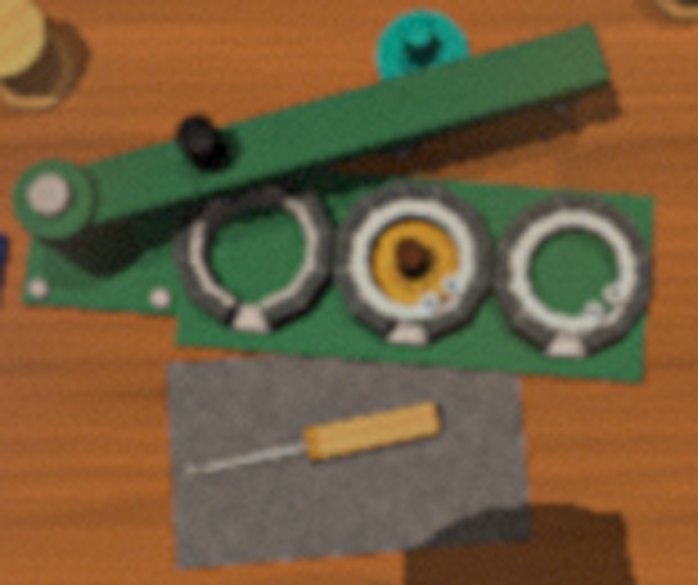

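Rings b and c are in place (lugs at crop (440,298) and (605,303)). Cup a shows only the bare ledge, and cup b holds the only die. The small pick on the mat matches its 90 mm handle. The measured points fit the given sizes: cups about 105 mm apart, knob about 100 mm from the hinge. The swing arm is at about 0.31 rad. I'm moving to the knob now.

>>> arm_command(
  plan=[
    {"offset": [0, 0, -0.023], "spin": 0.0983},
    {"offset": [0, 0, -0.023], "spin": 0.0983},
    {"offset": [0, 0, -0.023], "spin": 0.0983},
    {"offset": [0.021, -0.032, 0], "spin": 0},
    {"offset": [0.021, -0.032, 0], "spin": 0},
    {"offset": [0.021, -0.032, 0], "spin": 0},
    {"offset": [0.021, -0.032, 0], "spin": 0},
    {"offset": [0.021, -0.032, 0], "spin": 0},
    {"offset": [0.021, -0.032, 0], "spin": 0},
    {"offset": [0.021, -0.032, 0], "spin": 0},
    {"offset": [0.021, -0.032, 0], "spin": 0},
    {"offset": [0.021, -0.032, 0], "spin": 0},
    {"offset": [0.021, -0.032, 0], "spin": 0},
    {"offset": [0.021, -0.032, 0], "spin": 0},
    {"offset": [0.021, -0.032, 0], "spin": 0},
    {"offset": [0.021, -0.032, 0], "spin": 0},
    {"offset": [0.021, -0.032, 0], "spin": 0},
    {"offset": [0.021, -0.032, 0], "spin": 0},
    {"offset": [0.021, -0.032, 0], "spin": 0},
    {"offset": [0.021, -0.032, 0], "spin": 0},
  ],
  claw=1,
  force=40,
)

```text
time: 2.1
tcp_pos: [524.6, -4.6, 300.1]
ee_rot: [-0.0, 1.0, 0.0, -0.0]
ft_force: [0.3, -0.3, 0.8]
gripper_width: 85.7
grip_force: 0.0
```

Run:
```python
from h import *
import pickle
o,c=cap('wrist','w1.png'); pickle.dump((o,c),open('w1.pkl','wb'))
print(o['tcp_pos'],c['fx'],np.round(wristT(o,c),3).tolist())
```

```text
[524.64875425  -4.62184603 300.10337113] 296.955755122226 [[0.0, -0.964, -0.268, 592.168], [-1.0, -0.001, 0.001, -3.304], [-0.002, 0.268, -0.964, 441.997], [0.0, 0.0, 0.0, 1.0]]
```

View pics/w1.png

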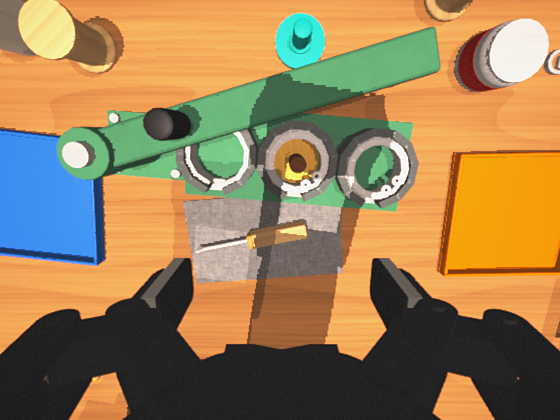

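Wrist view: knob top (157,122), cup centres a (218,158), b (299,162), c (379,167), hinge (76,153), pick handle from (305,231) to (249,241) and tip at (197,250). Rings in b and c only.

Run:
```python
from h import *
import pickle
o,c=pickle.load(open('w1.pkl','rb')); T=wristT(o,c)
for n,uv,z in [('a',(218,158),50),('b',(299,162),50),('c',(379,167),50),('knobtop',(157,122),200),('hinge',(76,153),158),('armend',(438,50),140),('hback',(305,231),29),('hfront',(249,240.5),29),('tip',(197,250),21),('dieknob',(296,161),72),('bobbin2',(48,27),87),('matL',(184,202),3),('matR',(340,196),3),('matBL',(194,284),3),('matBR',(342,272),3)]:
    print(n,back(c,uv,z,T).round(0))
```

```text
a [556.  80.  50.]
b [550. -26.  50.]
c [ 544. -131.   50.]
knobtop [597.  94. 200.]
hinge [570. 191. 158.]
armend [ 662. -146.  140.]
hback [448. -38.  29.]
hfront [433.  45.  29.]
tip [414. 126.  21.]
dieknob [554. -21.  72.]
bobbin2 [696. 244.  87.]
matL [485. 145.   3.]
matR [494. -92.   3.]
matBL [346. 141.   3.]
matBR [ 368. -102.    3.]
```

>>> arm_command(
  plan=[
    {"offset": [0.018, -0.0247, 0], "spin": 0},
    {"offset": [0.018, -0.0247, 0], "spin": 0},
    {"offset": [0.018, -0.0247, 0], "spin": 0},
    {"offset": [0.018, -0.0247, 0], "spin": 0},
    {"offset": [0, 0, 0.029], "spin": 0},
    {"offset": [0, 0, 0.029], "spin": 0},
    {"offset": [0, 0, 0.029], "spin": 0},
    {"offset": [0, 0, 0.029], "spin": 0},
    {"offset": [0, 0, 0.026], "spin": 0},
    {"offset": [0, 0, 0], "spin": 0},
    {"offset": [0, 0, 0], "spin": 0},
  ],
)

```text
time: 3.25
tcp_pos: [596.2, 92.5, 158.9]
ee_rot: [-0.0, 1.0, -0.0, -0.0]
ft_force: [0.6, -0.4, 0.9]
gripper_width: 85.5
grip_force: 0.0
```

>>> arm_command(
  plan=[
    {"offset": [0, 0, 0], "spin": 0},
    {"offset": [0, 0, 0], "spin": 0},
    {"offset": [0, 0, 0], "spin": 0},
    {"offset": [0, 0, 0], "spin": 0},
    {"offset": [0, 0, 0], "spin": 0},
    {"offset": [0, 0, 0], "spin": 0},
    {"offset": [0, 0, 0], "spin": 0},
    {"offset": [0, 0, 0], "spin": 0},
  ],
  claw=0.15,
  force=25,
)

```text
time: 4.05
tcp_pos: [596.2, 92.8, 158.9]
ee_rot: [-0.0, 1.0, -0.0, 0.0]
ft_force: [-1.1, 2.0, 6.5]
gripper_width: 25.3
grip_force: 24.5
```

>>> arm_command(
  plan=[
    {"offset": [0.0106, -0.0036, 0], "spin": 0},
    {"offset": [0.0094, -0.0044, 0], "spin": 0},
    {"offset": [0.009, -0.0054, 0], "spin": 0},
    {"offset": [0.0084, -0.0063, 0], "spin": 0},
    {"offset": [0.0076, -0.0071, 0], "spin": 0},
    {"offset": [0.0069, -0.0079, 0], "spin": 0},
    {"offset": [0.006, -0.0086, 0], "spin": 0},
    {"offset": [0.0051, -0.0092, 0], "spin": 0},
    {"offset": [0.0041, -0.0096, 0], "spin": 0},
    {"offset": [0.003, -0.01, 0], "spin": 0},
    {"offset": [0.002, -0.0103, 0], "spin": 0},
    {"offset": [0.0009, -0.0104, 0], "spin": 0},
    {"offset": [0.0001, -0.0052, 0], "spin": 0},
    {"offset": [0, 0, 0], "spin": 0},
    {"offset": [0, 0, 0], "spin": 0},
  ],
)

```text
time: 5.55
tcp_pos: [669.7, 190.8, 158.7]
ee_rot: [-0.0, 1.0, 0.0, 0.001]
ft_force: [6.9, 3.0, 3.9]
gripper_width: 25.2
grip_force: 26.2
```

>>> arm_command(
  plan=[
    {"offset": [0, 0, 0], "spin": 0},
    {"offset": [0, 0, 0], "spin": 0},
    {"offset": [0, 0, 0], "spin": 0},
    {"offset": [0, 0, 0], "spin": 0},
    {"offset": [0, 0, -0.03], "spin": 0},
    {"offset": [0, 0, -0.03], "spin": 0},
    {"offset": [0, 0, -0.03], "spin": 0},
    {"offset": [0, 0, -0.03], "spin": 0},
    {"offset": [0, 0, 0], "spin": 0},
  ],
  claw=0.8,
)

```text
time: 6.45
tcp_pos: [670.0, 190.7, 283.1]
ee_rot: [-0.001, 1.0, -0.0, 0.003]
ft_force: [0.5, 0.1, 0.0]
gripper_width: 68.3
grip_force: 0.0
```

>>> arm_command(
  plan=[
    {"offset": [-0.0327, 0.0267, 0], "spin": 0},
    {"offset": [-0.0327, 0.0267, 0], "spin": 0},
    {"offset": [-0.0327, 0.0267, 0], "spin": 0},
    {"offset": [-0.0327, 0.0267, 0], "spin": 0},
    {"offset": [-0.0327, 0.0267, 0], "spin": 0},
    {"offset": [-0.0327, 0.0267, 0], "spin": 0},
    {"offset": [-0.0327, 0.0267, 0], "spin": 0},
    {"offset": [0, 0, 0.01], "spin": -0.136},
    {"offset": [0, 0, 0.01], "spin": -0.136},
    {"offset": [0, 0, 0.01], "spin": -0.136},
    {"offset": [0, 0, 0.01], "spin": -0.136},
    {"offset": [0, 0, 0.01], "spin": -0.136},
    {"offset": [0, 0, 0.01], "spin": -0.136},
    {"offset": [0, 0, 0.01], "spin": -0.136},
    {"offset": [0, 0, 0.01], "spin": -0.136},
    {"offset": [0, 0, 0.01], "spin": -0.136},
    {"offset": [0, 0, 0.01], "spin": -0.136},
    {"offset": [0, 0, 0.01], "spin": -0.136},
    {"offset": [0, 0, 0.01], "spin": -0.136},
    {"offset": [0, 0, 0.01], "spin": -0.136},
  ],
  claw=0.8,
)

```text
time: 8.45
tcp_pos: [440.0, 3.7, 147.6]
ee_rot: [-0.0, 0.632, 0.775, -0.0]
ft_force: [-0.7, -1.4, 0.0]
gripper_width: 68.4
grip_force: 0.0
```

```bash
cat >> h.py <<'E'
def handle(c,T,ztop=29,want=None):
    hsv=cv2.cvtColor(c['color'],cv2.COLOR_RGB2HSV)
    return hsv
E
python3 - <<'E'
from h import *
import pickle
o,c=cap('wrist'); t,ct=cap('top')
cv2.imwrite('pics/two1.png',cv2.resize(np.hstack([c['color'],ct['color']])[:,:,::-1],(800,300)))
pickle.dump((o,c,ct),open('w2.pkl','wb')); print(o['tcp_pos'],o['ee_rot'],o['q'])
E
```

```text
[439.99364608   3.73872919 147.56765562] [-1.73551371e-04  6.31933847e-01  7.75022310e-01 -4.20557469e-05] [-1.67016535e-01 -8.97861852e-02  1.85613913e+00  1.00361719e-04
  1.37558302e+00 -3.69740530e-01]
```

View pics/two1.png

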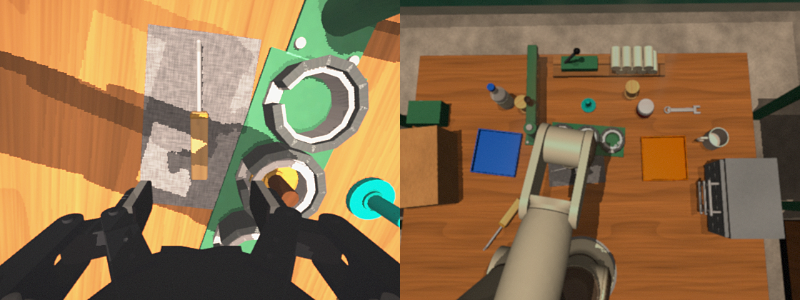

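Left: the pick lies along the tool's x, tip at about (278,58) and handle from (280,160) to (279,252) at full size. Right: the green arm now points straight away from the robot, clear of the bed.

Run:
```python
from h import *
import pickle
o,c,ct=pickle.load(open('w2.pkl','rb')); T=wristT(o,c)
R=Rq(o['ee_rot'])
for n,uv,z in [('front',(280,160),29),('back',(279,252),29),('tip',(278,58),21),('cen',(280,206),29)]:
    P=back(c,uv,z,T); print(n,P.round(0),(R.T@(P-o['tcp_pos'])).round(0))
```

```text
front [430.  46.  29.] [ 43.  -1. 119.]
back [447. -38.  29.] [-43.  -2. 119.]
tip [412. 126.  21.] [126.  -2. 127.]
cen [439.   6.  29.] [  2.  -1. 119.]
```

>>> arm_command(
  plan=[
    {"offset": [0.0003, -0.0003, 0.03], "spin": 0},
    {"offset": [0.0003, -0.0003, 0.03], "spin": 0},
    {"offset": [0.0003, -0.0003, 0.03], "spin": 0},
    {"offset": [0, 0, 0.03], "spin": 0},
    {"offset": [0, 0, 0.015], "spin": 0},
    {"offset": [0, 0, 0.006], "spin": 0},
    {"offset": [0, 0, 0], "spin": 0},
  ],
  claw=0.8,
)

```text
time: 9.25
tcp_pos: [439.1, 4.4, 7.3]
ee_rot: [-0.0, 0.635, 0.772, -0.0]
ft_force: [-0.2, 0.2, 0.2]
gripper_width: 68.4
grip_force: 0.0
```

>>> arm_command(
  plan=[
    {"offset": [0, 0, 0], "spin": 0},
    {"offset": [0, 0, 0], "spin": 0},
    {"offset": [0, 0, 0], "spin": 0},
    {"offset": [0, 0, 0], "spin": 0},
    {"offset": [0, 0, 0], "spin": 0},
    {"offset": [0, 0, 0], "spin": 0},
    {"offset": [0, 0, 0], "spin": 0},
    {"offset": [0, 0, 0], "spin": 0},
  ],
  claw=0.1,
  force=90,
)

```text
time: 10.05
tcp_pos: [439.7, 4.4, 8.3]
ee_rot: [0.0, 0.634, 0.773, 0.0]
ft_force: [-3.6, -0.9, 12.5]
gripper_width: 20.2
grip_force: 89.3
```

>>> arm_command(
  plan=[
    {"offset": [0, 0, -0.026], "spin": 0},
    {"offset": [0, 0, -0.026], "spin": 0},
    {"offset": [0, 0, -0.026], "spin": 0},
    {"offset": [0, 0, -0.026], "spin": 0},
    {"offset": [0, 0, 0], "spin": 0.13},
    {"offset": [0, 0, 0], "spin": 0.13},
    {"offset": [0, 0, 0], "spin": 0.13},
    {"offset": [0, 0, 0], "spin": 0.13},
    {"offset": [0, 0, 0], "spin": 0.13},
    {"offset": [0, 0, 0], "spin": 0.13},
    {"offset": [0, 0, 0], "spin": 0.13},
    {"offset": [0, 0, 0], "spin": 0.13},
    {"offset": [0, 0, 0], "spin": 0.13},
    {"offset": [0, 0, 0], "spin": 0.13},
    {"offset": [0, 0, 0], "spin": 0.13},
    {"offset": [0, 0, 0], "spin": 0.13},
    {"offset": [0, 0, 0], "spin": 0.13},
    {"offset": [0, 0, 0], "spin": 0.13},
  ],
)

```text
time: 11.85
tcp_pos: [439.2, 4.4, 111.6]
ee_rot: [-0.0, 1.0, -0.029, 0.0]
ft_force: [-0.1, -0.1, -1.1]
gripper_width: 20.1
grip_force: 88.4
```

>>> arm_command(
  plan=[
    {"offset": [-0.0088, 0.0118, 0], "spin": 0},
    {"offset": [-0.0088, 0.0118, 0], "spin": 0},
    {"offset": [-0.0088, 0.0118, 0], "spin": 0},
    {"offset": [-0.0088, 0.0118, 0], "spin": 0},
    {"offset": [-0.0088, 0.0118, 0], "spin": 0},
    {"offset": [-0.0088, 0.0118, 0], "spin": 0},
    {"offset": [-0.0088, 0.0118, 0], "spin": 0},
    {"offset": [-0.0088, 0.0118, 0], "spin": 0},
    {"offset": [-0.0088, 0.0118, 0], "spin": 0},
    {"offset": [-0.0088, 0.0118, 0], "spin": 0},
    {"offset": [0, 0, 0], "spin": 0},
  ],
)

```text
time: 12.95
tcp_pos: [344.1, -109.9, 111.4]
ee_rot: [0.0, 1.0, -0.025, 0.0]
ft_force: [-0.8, 0.5, -0.7]
gripper_width: 19.7
grip_force: 88.5
```

Run:
```python
from h import *
import pickle
o,c=cap('wrist','w3.png'); 
pickle.dump((o,c),open('w3.pkl','wb')); print(o['tcp_pos'],o['ee_rot'],o['gripper_width'])
```

```text
[ 344.06209768 -109.88496048  111.44762078] [ 2.32286327e-04  9.99680983e-01 -2.52561873e-02  5.67236199e-05] 19.717081952282147
```

View pics/w3.png

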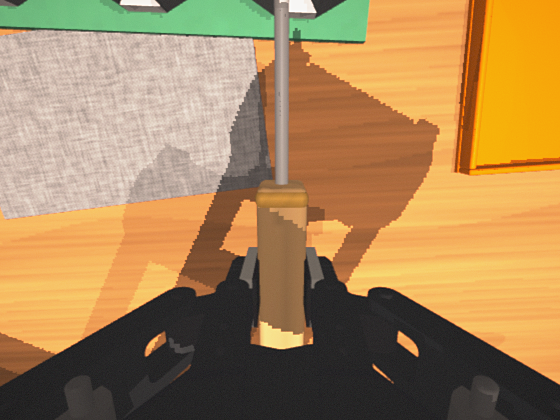

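Run:
```python
from h import *
import pickle
o,c=pickle.load(open('w3.pkl','rb')); T=wristT(o,c);R=Rq(o['ee_rot'])
print('corner',back(c,(364,41),8,T).round(1),proj(T,c,(476,-182,8)))
print('notch c @20',back(c,(298,5),20,T).round(1),proj(T,c,(492,-128,20)))
print('notch b @20',back(c,(141,2),20,T).round(1),proj(T,c,(498,-23,20)))
e0,e1=back(c,(0,33),8,T),back(c,(364,41),8,T); d=e0-e1; print('edge yaw',np.arctan2(d[0],d[1]))
print('rod',[ (R.T@(back(c,u,120,T)-o['tcp_pos'])).round(1) for u in [(281.5,180),(282,10)]])
```

```text
corner [ 471.  -175.9    8. ] [372.43098721  32.9748579 ]
notch c @20 [ 492.5 -127.2   20. ] [299.16514562   5.72910646]
notch b @20 [499.7 -20.3  20. ] [145.3835472    4.57669952]
edge yaw 0.07010873335024069
rod [array([45.1, -1.4, -8.5]), array([112.4,  -1.2,  -8.5])]
```

>>> arm_command(
  plan=[
    {"offset": [-0.0094, 0.0084, 0], "spin": 0.015},
    {"offset": [0, 0, 0.03], "spin": 0},
    {"offset": [0, 0, 0.03], "spin": 0},
    {"offset": [0, 0, 0.022], "spin": 0},
    {"offset": [0, 0, 0.01], "spin": 0},
    {"offset": [0, 0, 0], "spin": 0},
    {"offset": [0, 0, 0], "spin": 0},
  ],
)

```text
time: 13.7
tcp_pos: [335.9, -116.8, 20.1]
ee_rot: [0.0, 0.999, -0.033, 0.0]
ft_force: [-0.0, -0.5, -0.4]
gripper_width: 20.1
grip_force: 88.5
```

>>> arm_command(
  plan=[
    {"offset": [0.01, 0, 0], "spin": 0},
    {"offset": [0.01, 0, 0], "spin": 0},
    {"offset": [0.008, 0, 0], "spin": 0},
    {"offset": [0.008, 0, 0], "spin": 0},
    {"offset": [0.006, 0, 0], "spin": 0},
    {"offset": [0, 0, 0], "spin": 0},
  ],
)

```text
time: 14.3
tcp_pos: [377.9, -119.6, 19.2]
ee_rot: [-0.0, 0.999, -0.033, -0.0]
ft_force: [-1.5, 0.1, -1.3]
gripper_width: 19.7
grip_force: 88.5
```

Tip is now at about −41 mm from the cup centre with no contact force. Pushing on 21 mm to about −20, then checking.

>>> arm_command(
  plan=[
    {"offset": [0.007, 0.0005, 0], "spin": 0},
    {"offset": [0.007, 0.0005, 0], "spin": 0},
    {"offset": [0.007, 0, 0], "spin": 0},
    {"offset": [0, 0, 0], "spin": 0},
  ],
)

```text
time: 14.7
tcp_pos: [399.0, -122.1, 19.4]
ee_rot: [-0.0, 0.999, -0.033, 0.0]
ft_force: [0.4, 0.2, -0.9]
gripper_width: 19.8
grip_force: 88.5
```

Run:
```python
from h import *
o,c=cap('wrist'); s,cs=cap('scene')
print(o['tcp_pos'])
a=cv2.resize(cs['color'][170:300,200:380],None,fx=2.22,fy=2.3); b=cv2.resize(c['color'][0:300,120:520],(400,300))
cv2.imwrite('pics/ins1.png',np.hstack([a[:299,:399],b[:299,:399]])[:,:,::-1])
```

```text
[ 399.02719079 -122.10490122   19.3594239 ]
```

View pics/ins1.png

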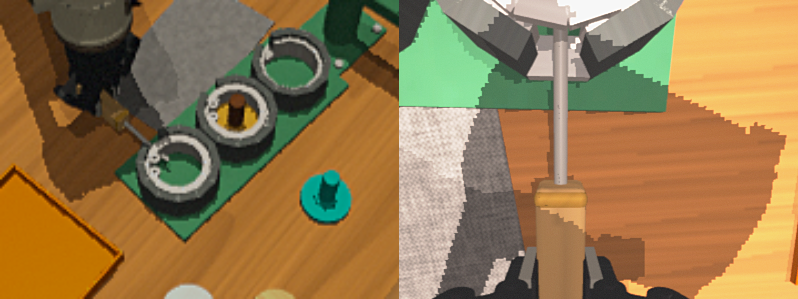

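>>> arm_command(
  plan=[
    {"offset": [0, 0, -0.008], "spin": 0},
    {"offset": [0, 0, -0.008], "spin": 0},
    {"offset": [0.001, 0, -0.008], "spin": 0},
    {"offset": [0.002, 0, -0.008], "spin": 0},
    {"offset": [0.003, 0, -0.008], "spin": 0},
    {"offset": [0.004, 0, -0.008], "spin": 0},
    {"offset": [0.005, 0, -0.008], "spin": 0},
    {"offset": [0.006, 0, -0.008], "spin": 0},
    {"offset": [0.006, 0, -0.008], "spin": 0},
    {"offset": [0.004, 0, -0.008], "spin": 0},
    {"offset": [0.002, 0, -0.008], "spin": 0},
    {"offset": [0, 0, -0.01], "spin": 0},
    {"offset": [0, 0, -0.01], "spin": 0},
    {"offset": [0, 0, -0.012], "spin": 0},
    {"offset": [0, 0, -0.012], "spin": 0},
    {"offset": [0, 0, -0.012], "spin": 0},
    {"offset": [0, 0, -0.012], "spin": 0},
    {"offset": [0, 0, 0], "spin": 0},
    {"offset": [0, 0, 0], "spin": 0},
  ],
)

```text
time: 16.7
tcp_pos: [431.1, -124.2, 175.3]
ee_rot: [-0.0, 0.999, -0.034, 0.0]
ft_force: [0.4, -0.5, -1.7]
gripper_width: 20.1
grip_force: 88.8
```

Run:
```python
from h import *
o,c=cap('wrist'); s,cs=cap('scene')
print(o['tcp_pos'])
a=cv2.resize(cs['color'][150:280,200:380],None,fx=2.22,fy=2.3); b=cv2.resize(c['color'][0:300,120:520],(400,300))
cv2.imwrite('pics/lift1.png',np.hstack([a[:299,:399],b[:299,:399]])[:,:,::-1])
```

```text
[ 431.099721   -124.17736805  175.29786088]
```

View pics/lift1.png

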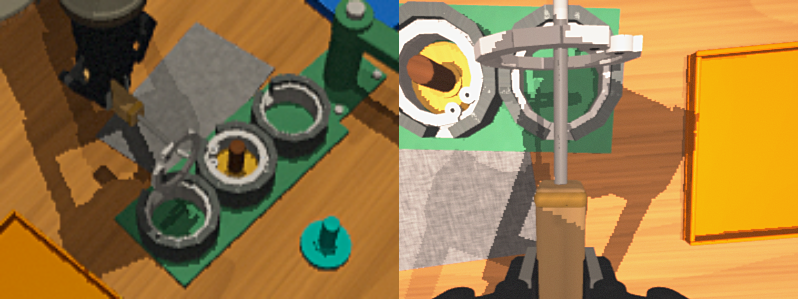

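The ring hangs on the rod (right view (560,45)) and is clear of cup c. I'll lay the pick with the ring on the mat, ring lowered off beyond the tip, then move the ring with the gripper now that it's out of its groove.

>>> arm_command(
  plan=[
    {"offset": [-0.0027, -0.021, 0], "spin": 0},
    {"offset": [-0.0027, -0.021, 0], "spin": 0},
    {"offset": [-0.0027, -0.021, 0], "spin": 0},
    {"offset": [-0.0027, -0.021, 0], "spin": 0},
    {"offset": [-0.0027, -0.021, 0], "spin": 0},
    {"offset": [-0.0027, -0.021, 0], "spin": 0},
    {"offset": [-0.0027, -0.021, 0], "spin": 0},
    {"offset": [-0.0027, -0.02, 0], "spin": 0},
  ],
)

```text
time: 17.6
tcp_pos: [420.3, 44.8, 174.8]
ee_rot: [-0.0, 0.999, -0.033, -0.0]
ft_force: [-0.4, -0.4, -1.7]
gripper_width: 20.1
grip_force: 88.9
```

>>> arm_command(
  plan=[
    {"offset": [0, 0, 0], "spin": -0.1},
    {"offset": [0, 0, 0], "spin": -0.1},
    {"offset": [0, 0, 0], "spin": -0.1},
    {"offset": [0, 0, 0], "spin": -0.1},
    {"offset": [0, 0, 0], "spin": -0.1},
    {"offset": [0, 0, 0], "spin": -0.1},
    {"offset": [0, 0, 0], "spin": -0.1},
    {"offset": [0, 0, 0], "spin": -0.1},
    {"offset": [0, 0, 0], "spin": -0.1},
    {"offset": [0, 0, 0], "spin": -0.1},
    {"offset": [0, 0, 0], "spin": -0.1},
    {"offset": [0, 0, 0], "spin": -0.1},
    {"offset": [0, 0, 0], "spin": -0.1},
    {"offset": [0, 0, 0], "spin": -0.1},
    {"offset": [0, 0, 0], "spin": -0.1},
    {"offset": [0, 0, 0], "spin": -0.1},
    {"offset": [0, 0, 0], "spin": -0.1},
  ],
)

```text
time: 19.3
tcp_pos: [420.5, 43.9, 174.7]
ee_rot: [-0.0, 0.683, 0.73, -0.0]
ft_force: [-0.7, 0.8, -1.9]
gripper_width: 20.3
grip_force: 88.9
```

>>> arm_command(
  plan=[
    {"offset": [0, 0, 0.02], "spin": 0},
    {"offset": [0, 0, 0.02], "spin": 0},
    {"offset": [0, 0, 0.02], "spin": 0},
    {"offset": [0, 0, 0.02], "spin": 0},
    {"offset": [0, 0, 0.016], "spin": 0},
    {"offset": [0, 0, 0.012], "spin": 0},
    {"offset": [-0.008, 0, 0.006], "spin": 0},
    {"offset": [-0.01, 0, 0.006], "spin": 0},
    {"offset": [-0.012, 0, 0.008], "spin": 0},
    {"offset": [-0.01, 0, 0.008], "spin": 0},
    {"offset": [-0.008, 0, 0.008], "spin": 0},
    {"offset": [-0.008, 0, 0.008], "spin": 0},
    {"offset": [-0.006, 0, 0.008], "spin": 0},
    {"offset": [-0.005, 0, 0.006], "spin": 0},
    {"offset": [0, 0, 0.001], "spin": 0},
    {"offset": [0, 0, 0], "spin": 0},
  ],
)

```text
time: 20.9
tcp_pos: [425.1, -23.3, 8.3]
ee_rot: [0.0, 0.685, 0.729, -0.0]
ft_force: [-1.6, -2.0, 2.5]
gripper_width: 20.1
grip_force: 89.7
```

>>> arm_command(
  plan=[
    {"offset": [0, 0, 0], "spin": 0},
    {"offset": [0, 0, 0], "spin": 0},
    {"offset": [0, 0, 0], "spin": 0},
    {"offset": [0, 0, 0], "spin": 0},
    {"offset": [0, 0, -0.03], "spin": 0},
    {"offset": [0, 0, -0.03], "spin": 0},
    {"offset": [0, 0, -0.03], "spin": 0},
    {"offset": [0, 0, -0.03], "spin": 0},
    {"offset": [0, 0, -0.03], "spin": 0},
    {"offset": [0, 0, 0], "spin": 0},
  ],
  claw=0.6,
)

```text
time: 21.9
tcp_pos: [426.4, -23.3, 162.0]
ee_rot: [0.002, 0.685, 0.729, 0.001]
ft_force: [1.1, -0.6, -0.7]
gripper_width: 51.1
grip_force: 0.0
```

Run:
```python
from h import *
import pickle
o,c=cap('wrist','w4.png'); 
pickle.dump((o,c),open('w4.pkl','wb')); print(o['tcp_pos'],o['ee_rot'])
```

```text
[426.38117546 -23.25294236 161.95690247] [0.00243351 0.68474481 0.7287774  0.00145549]
```

View pics/w4.png

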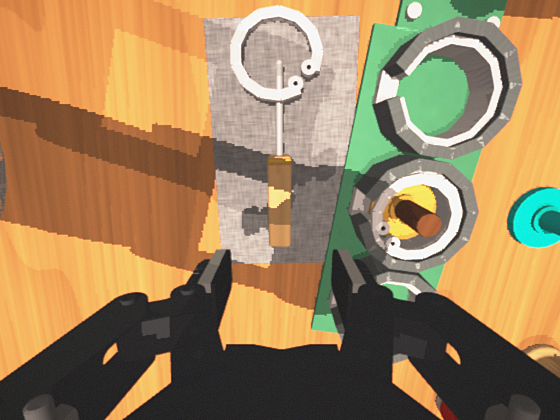

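Ring is lying over the rod beyond the tip, centre (276,55). Its left section is at about (238,52), and the pick handle is at (280,200). I'll pinch the left section, one finger inside and one outside.

Run:
```python
from h import *
import pickle
o,c=pickle.load(open('w4.pkl','rb')); T=wristT(o,c);R=Rq(o['ee_rot'])
for n,uv,z in [('Lout',(231,52),14),('Lin',(244,52),14),('Rout',(323,52),14),('far',(276,7),9),('near',(270,101),22),('tip',(279,63),21),('hf',(281,160),29),('hb',(279,246),29),('w',(0,0),0)]:
    P=back(c,uv,z,T); print(n,P.round(0),(R.T@(P-o['tcp_pos'])).round(0))
o,c=pickle.load(open('w1.pkl','rb')); T=wristT(o,c)
for uv in [(98,156),(103,264)]: print('blue',back(c,uv,22,T).round(0))
for uv in [(455,152),(443,273)]: print('orange',back(c,uv,22,T).round(0))
```

```text
Lout [375. 108.  14.] [135. -44. 148.]
Lin [386. 109.  14.] [135. -33. 148.]
Rout [456. 113.  14.] [135.  37. 148.]
far [412. 147.   9.] [171.  -5. 153.]
near [411.  69.  22.] [ 93. -10. 140.]
tip [417. 101.  21.] [125.  -2. 141.]
hf [424.  19.  29.] [ 42.  -0. 133.]
hb [428. -66.  29.] [-42.  -2. 133.]
w [168. 140.   0.] [ 179. -248.  160.]
blue [556. 253.  22.]
blue [391. 273.  22.]
orange [ 561. -244.   22.]
orange [ 376. -254.   22.]
```

>>> arm_command(
  plan=[
    {"offset": [0.027, -0.0077, 0], "spin": 0},
    {"offset": [0.027, -0.0077, 0], "spin": 0},
    {"offset": [0.027, -0.0077, 0], "spin": 0},
    {"offset": [0.027, -0.0077, 0], "spin": 0},
    {"offset": [0.027, -0.0077, 0], "spin": 0},
    {"offset": [0, 0, 0.03], "spin": 0},
    {"offset": [0, 0, 0.03], "spin": 0},
    {"offset": [0, 0, 0.03], "spin": 0},
    {"offset": [0, 0, 0.03], "spin": 0},
    {"offset": [0, 0, 0.02], "spin": 0},
    {"offset": [0, 0, 0.01], "spin": 0},
    {"offset": [0, 0, 0.006], "spin": 0},
    {"offset": [0, 0, 0], "spin": 0},
  ],
  claw=0.4,
)

```text
time: 23.25
tcp_pos: [378.2, 109.4, 2.6]
ee_rot: [-0.0, 0.685, 0.729, -0.0]
ft_force: [0.2, -0.3, -0.0]
gripper_width: 34.2
grip_force: 0.0
```

>>> arm_command(
  plan=[
    {"offset": [0, 0, 0], "spin": 0},
    {"offset": [0, 0, 0], "spin": 0},
    {"offset": [0, 0, 0], "spin": 0},
    {"offset": [0, 0, 0], "spin": 0},
    {"offset": [0, 0, 0], "spin": 0},
    {"offset": [0, 0, 0], "spin": 0},
  ],
  claw=0,
  force=40,
)

```text
time: 23.85
tcp_pos: [378.9, 109.5, 3.4]
ee_rot: [0.001, 0.685, 0.729, 0.001]
ft_force: [-2.0, 0.1, 10.0]
gripper_width: 8.6
grip_force: 43.1
```

>>> arm_command(
  plan=[
    {"offset": [0, 0, -0.02], "spin": 0},
    {"offset": [0, 0, -0.02], "spin": 0},
    {"offset": [0, 0, -0.02], "spin": 0},
    {"offset": [0, 0, -0.02], "spin": 0},
    {"offset": [0.0238, 0.0094, 0], "spin": 0},
    {"offset": [0.0238, 0.0094, 0], "spin": 0},
    {"offset": [0.0238, 0.0094, 0], "spin": 0},
    {"offset": [0.0238, 0.0094, 0], "spin": 0},
    {"offset": [0.0238, 0.0094, 0], "spin": 0},
    {"offset": [0.0238, 0.0094, 0], "spin": 0},
    {"offset": [0.0238, 0.0094, 0], "spin": 0},
    {"offset": [0.0238, 0.0094, 0], "spin": 0},
    {"offset": [0.0238, 0.0094, 0], "spin": 0},
    {"offset": [0.0238, 0.0094, 0], "spin": 0},
    {"offset": [0.0238, 0.0094, 0], "spin": 0},
    {"offset": [0.0238, 0.0094, 0], "spin": 0},
    {"offset": [0, 0, 0], "spin": 0},
  ],
)

```text
time: 25.55
tcp_pos: [473.5, 403.7, 82.4]
ee_rot: [-0.0, 0.684, 0.729, 0.001]
ft_force: [-0.7, -0.6, -1.0]
gripper_width: 8.8
grip_force: 41.4
```

Run:
```python
from h import *
o,c=cap('wrist'); s,cs=cap('scene')
print(o['tcp_pos'],o['gripper_width'])
a=cv2.resize(cs['color'][60:230,250:440],(380,340)); b=cv2.resize(c['color'],(420,315))
im=np.zeros((340,800,3),np.uint8); im[:,:380]=a; im[:315,380:]=b
cv2.imwrite('pics/tray1.png',im[:,:,::-1])
```

```text
[473.47311507 403.7400991   82.40746456] 8.825396931856764
```

View pics/tray1.png

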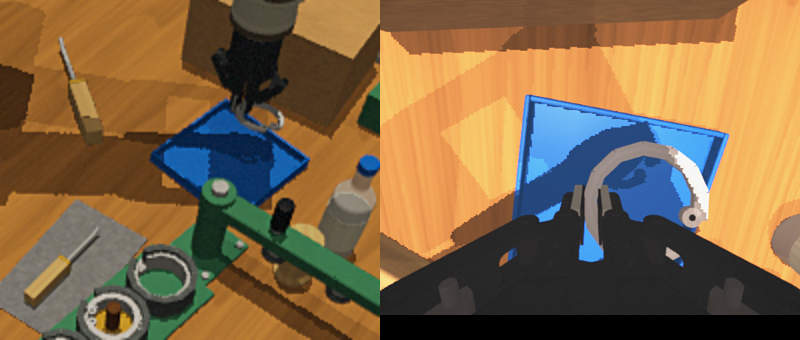

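Tray and ring are in view: tray far corners (527,97) and (727,135), ring centre about (645,200) in the composite. Checking the tray pose before lowering.

Run:
```python
from h import *
o,c=cap('wrist'); T=wristT(o,c); R=Rq(o['ee_rot'])
for u in [(527,97),(727,135),(513,218)]:
    P=back(c,((u[0]-380)/.75,u[1]/.75),22,T); print(P.round(0),(R.T@(P-o['tcp_pos'])).round(0))
```

```text
[413. 467.  22.] [ 69. -56.  60.]
[595. 445.  22.] [ 36. 124.  60.]
[397. 347.  22.] [-50. -79.  60.]
```

>>> arm_command(
  plan=[
    {"offset": [-0.005, 0, 0.02], "spin": 0},
    {"offset": [0, 0, 0.02], "spin": 0},
    {"offset": [0, 0, 0.02], "spin": 0},
    {"offset": [0, 0, 0.01], "spin": 0},
    {"offset": [0, 0, 0.006], "spin": 0},
    {"offset": [0, 0, 0], "spin": 0},
    {"offset": [0, 0, 0], "spin": 0},
  ],
)

```text
time: 26.4
tcp_pos: [473.6, 396.6, 7.3]
ee_rot: [0.0, 0.685, 0.729, 0.001]
ft_force: [-0.7, 0.2, 0.4]
gripper_width: 8.3
grip_force: 41.4
```

>>> arm_command(
  plan=[
    {"offset": [0, 0, 0], "spin": 0},
    {"offset": [0, 0, 0], "spin": 0},
    {"offset": [0, 0, 0], "spin": 0},
    {"offset": [0, 0, 0], "spin": 0},
    {"offset": [0, 0, -0.03], "spin": 0},
    {"offset": [0, 0, -0.03], "spin": 0},
    {"offset": [0, 0, -0.03], "spin": 0},
    {"offset": [0, 0, -0.03], "spin": 0},
    {"offset": [0, 0, -0.03], "spin": 0},
  ],
  claw=0.3,
)

```text
time: 27.3
tcp_pos: [473.1, 396.4, 157.7]
ee_rot: [-0.0, 0.685, 0.729, 0.0]
ft_force: [0.0, -0.2, 0.4]
gripper_width: 25.4
grip_force: 0.0
```

>>> arm_command(
  plan=[
    {"offset": [-0.032, -0.0056, 0], "spin": 0},
    {"offset": [-0.032, -0.0056, 0], "spin": 0},
    {"offset": [-0.032, -0.0056, 0], "spin": 0},
    {"offset": [-0.032, -0.0056, 0], "spin": 0},
    {"offset": [-0.032, -0.0056, 0], "spin": 0},
    {"offset": [-0.032, -0.0056, 0], "spin": 0},
    {"offset": [-0.032, -0.0056, 0], "spin": 0},
    {"offset": [-0.032, -0.0056, 0], "spin": 0},
    {"offset": [-0.032, -0.0056, 0], "spin": 0},
    {"offset": [-0.032, -0.0056, 0], "spin": 0},
    {"offset": [-0.032, -0.0056, 0], "spin": 0},
    {"offset": [-0.032, -0.0056, 0], "spin": 0},
    {"offset": [-0.032, -0.0056, 0], "spin": 0},
    {"offset": [0, 0, 0], "spin": 0},
  ],
  claw=0.7,
)

```text
time: 28.7
tcp_pos: [426.1, -26.0, 156.5]
ee_rot: [0.0, 0.686, 0.728, -0.0]
ft_force: [0.3, -0.4, 0.5]
gripper_width: 60.0
grip_force: 0.0
```

```bash
cat >> h.py <<'E'
def findpick(c,o,z=29):
    """handle = wood-coloured blob surrounded by the grey mat; returns centre, heading in world and tool offset"""
    T=wristT(o,c); R=Rq(o['ee_rot']); h=cv2.cvtColor(c['color'],cv2.COLOR_RGB2HSV)
    m=cv2.inRange(h,(8,70,60),(30,255,255)); m=cv2.morphologyEx(m,cv2.MORPH_OPEN,np.ones((5,5)))
    n,l,s,ce=cv2.connectedComponentsWithStats(m)
    out=[]
    for i in range(1,n):
        if 800<s[i,4]<6000 and s[i,1]>3:
            r=cv2.minAreaRect(np.argwhere(l==i)[:,::-1].astype(np.float32))
            b=np.array([back(c,p,z,T)[:2] for p in cv2.boxPoints(r)])
            e=[b[1]-b[0],b[2]-b[1]]; e=sorted(e,key=np.linalg.norm)
            P=np.r_[b.mean(0),z]
            out.append((s[i,4],np.round(r[0]),b.mean(0).round(1),[round(float(np.linalg.norm(k))) for k in e],round(float(np.arctan2(e[1][1],e[1][0])%np.pi),3),(R.T@(P-o['tcp_pos'])).round(1)))
    return out
E
python3 - <<'E'
from h import *
o,c=cap('wrist','w5.png'); print(o['tcp_pos'])
for r in findpick(c,o): print(r)
E
```

```text
[426.09982032 -26.01745968 156.47370349]
(np.int32(2231), array([278., 199.]), array([423.1, -21.4]), [22, 90], 1.577, array([  4.9,  -2.7, 127.5]))
(np.int32(2268), array([415., 212.]), array([551.9, -25.5]), [52, 55], 2.0, array([ -6.8, 125.6, 127.5]))
(np.int32(2166), array([138., 393.]), array([ 276.4, -256. ]), [40, 125], 0.987, array([-220.6, -163.1,  127.6]))
(np.int32(1682), array([423., 391.]), array([ 599.6, -234. ]), [39, 98], 2.264, array([-217.8,  160.8,  127.7]))
```

>>> arm_command(
  plan=[
    {"offset": [0.004, -0.002, 0.03], "spin": 0.03},
    {"offset": [0, 0, 0.03], "spin": 0},
    {"offset": [0, 0, 0.03], "spin": 0},
    {"offset": [0, 0, 0.03], "spin": 0},
    {"offset": [0, 0, 0.02], "spin": 0},
    {"offset": [0, 0, 0.009], "spin": 0},
    {"offset": [0, 0, 0], "spin": 0},
  ],
  claw=0.7,
)

```text
time: 29.45
tcp_pos: [423.8, -18.7, 6.7]
ee_rot: [-0.001, 0.695, 0.719, -0.0]
ft_force: [0.6, -0.9, -0.2]
gripper_width: 59.6
grip_force: 0.0
```

>>> arm_command(
  plan=[
    {"offset": [0, 0, 0], "spin": 0},
    {"offset": [0, 0, 0], "spin": 0},
    {"offset": [0, 0, 0], "spin": 0},
    {"offset": [0, 0, 0], "spin": 0},
    {"offset": [0, 0, 0], "spin": 0},
    {"offset": [0, 0, 0], "spin": 0},
    {"offset": [0, 0, 0], "spin": 0},
    {"offset": [0, 0, 0], "spin": 0},
  ],
  claw=0.1,
  force=90,
)

```text
time: 30.25
tcp_pos: [424.9, -19.4, 8.6]
ee_rot: [0.001, 0.696, 0.718, 0.001]
ft_force: [-3.2, 1.9, 13.6]
gripper_width: 20.1
grip_force: 89.3
```

>>> arm_command(
  plan=[
    {"offset": [0, 0, -0.026], "spin": 0},
    {"offset": [0, 0, -0.026], "spin": 0},
    {"offset": [0, 0, -0.026], "spin": 0},
    {"offset": [0, 0, -0.026], "spin": 0},
    {"offset": [0, 0, 0], "spin": 0.128},
    {"offset": [0, 0, 0], "spin": 0.128},
    {"offset": [0, 0, 0], "spin": 0.128},
    {"offset": [0, 0, 0], "spin": 0.128},
    {"offset": [0, 0, 0], "spin": 0.128},
    {"offset": [0, 0, 0], "spin": 0.128},
    {"offset": [0, 0, 0], "spin": 0.128},
    {"offset": [0, 0, 0], "spin": 0.128},
    {"offset": [0, 0, 0], "spin": 0.128},
    {"offset": [0, 0, 0], "spin": 0.128},
    {"offset": [0, 0, 0], "spin": 0.128},
    {"offset": [0, 0, 0], "spin": 0.128},
    {"offset": [0, 0, 0], "spin": 0.128},
  ],
)

```text
time: 31.95
tcp_pos: [424.3, -19.4, 111.9]
ee_rot: [0.0, 0.999, -0.033, 0.0]
ft_force: [-0.1, 0.2, -2.2]
gripper_width: 20.1
grip_force: 88.4
```

>>> arm_command(
  plan=[
    {"offset": [-0.0167, -0.0005, 0], "spin": 0},
    {"offset": [-0.0167, -0.0005, 0], "spin": 0},
    {"offset": [-0.0167, -0.0005, 0], "spin": 0},
    {"offset": [-0.0167, -0.0005, 0], "spin": 0},
    {"offset": [-0.0167, -0.0005, 0], "spin": 0},
    {"offset": [0, 0, 0], "spin": 0},
  ],
)

```text
time: 32.55
tcp_pos: [339.8, -11.6, 111.7]
ee_rot: [0.0, 1.0, -0.031, 0.0]
ft_force: [-0.2, -0.4, -1.5]
gripper_width: 20.1
grip_force: 88.5
```

Run:
```python
from h import *
import pickle
o,c=cap('wrist','w6.png'); pickle.dump((o,c),open('w6.pkl','wb')); print(o['tcp_pos'],o['ee_rot'],o['gripper_width'])
_,c3=pickle.load(open('w3.pkl','rb'))
cv2.imwrite('pics/w6b.png',cv2.resize(c['color'][0:300,80:480],(800,600))[:,:,::-1])
```

```text
[339.82957668 -11.64295875 111.74967222] [ 8.21905252e-05  9.99530853e-01 -3.06249699e-02  4.22005523e-04] 20.07728197257247
```

View pics/w6b.png

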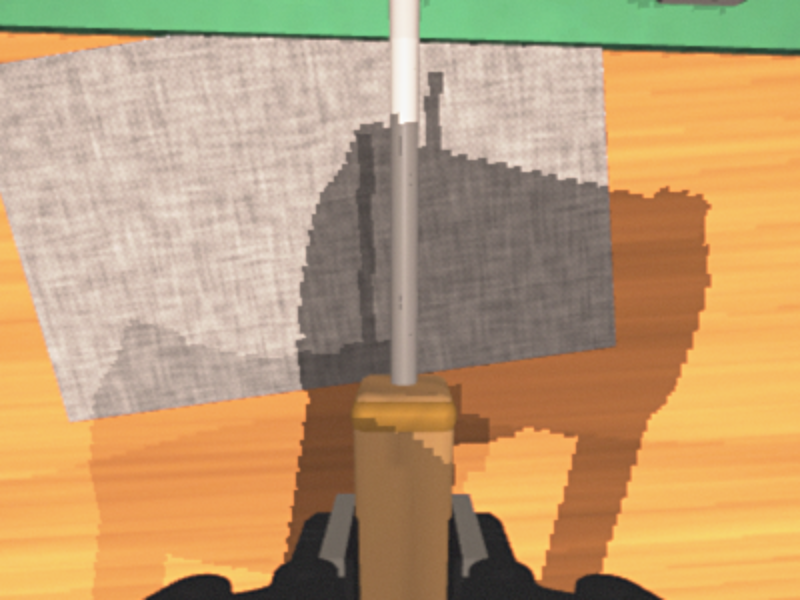

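The pick sits straight in the tool (rod at crop column 404, handle front at row 383), about 2 mm further back in the grip than last time. Going down and into notch b.

>>> arm_command(
  plan=[
    {"offset": [0.002, 0, 0.03], "spin": 0.004},
    {"offset": [0, 0, 0.03], "spin": 0},
    {"offset": [0, 0, 0.022], "spin": 0},
    {"offset": [0, 0, 0.01], "spin": 0},
    {"offset": [0, 0, 0], "spin": 0},
    {"offset": [0, 0, 0], "spin": 0},
  ],
)

```text
time: 33.2
tcp_pos: [343.7, -12.1, 20.2]
ee_rot: [0.0, 0.999, -0.033, 0.0]
ft_force: [0.1, -1.0, -0.6]
gripper_width: 20.2
grip_force: 88.5
```

>>> arm_command(
  plan=[
    {"offset": [0.01, 0, 0], "spin": 0},
    {"offset": [0.01, 0, 0], "spin": 0},
    {"offset": [0.01, 0, 0], "spin": 0},
    {"offset": [0.008, 0, 0], "spin": 0},
    {"offset": [0.007, 0, 0], "spin": 0},
    {"offset": [0, 0, 0], "spin": 0},
  ],
)

```text
time: 33.8
tcp_pos: [388.7, -14.9, 19.3]
ee_rot: [-0.0, 0.999, -0.032, -0.0]
ft_force: [-0.6, -0.1, -1.8]
gripper_width: 20.4
grip_force: 88.5
```

>>> arm_command(
  plan=[
    {"offset": [0.007, -0.0005, 0], "spin": 0},
    {"offset": [0.007, -0.0003, 0], "spin": 0},
    {"offset": [0.005, 0, 0], "spin": 0},
    {"offset": [0, 0, 0], "spin": 0},
    {"offset": [0, 0, 0], "spin": 0},
  ],
)

```text
time: 34.3
tcp_pos: [406.8, -15.3, 19.2]
ee_rot: [-0.0, 0.999, -0.032, -0.0]
ft_force: [-0.2, -0.5, -0.9]
gripper_width: 19.7
grip_force: 88.5
```

>>> arm_command(
  plan=[
    {"offset": [0, 0, -0.008], "spin": 0},
    {"offset": [0, 0, -0.008], "spin": 0},
    {"offset": [0.001, 0, -0.008], "spin": 0},
    {"offset": [0.002, 0, -0.008], "spin": 0},
    {"offset": [0.003, 0, -0.008], "spin": 0},
    {"offset": [0.004, 0, -0.008], "spin": 0},
    {"offset": [0.005, 0, -0.008], "spin": 0},
    {"offset": [0.006, 0, -0.008], "spin": 0},
    {"offset": [0.007, 0, -0.008], "spin": 0},
    {"offset": [0.007, 0, -0.008], "spin": 0},
    {"offset": [0.005, 0, -0.008], "spin": 0},
    {"offset": [0.003, 0, -0.01], "spin": 0},
    {"offset": [0, 0, -0.01], "spin": 0},
    {"offset": [0, 0, -0.012], "spin": 0},
    {"offset": [0, 0, -0.012], "spin": 0},
    {"offset": [0, 0, -0.012], "spin": 0},
    {"offset": [0, 0, -0.012], "spin": 0},
    {"offset": [0, 0, 0], "spin": 0},
    {"offset": [0, 0, 0], "spin": 0},
  ],
)

```text
time: 36.2
tcp_pos: [449.8, -18.1, 175.3]
ee_rot: [-0.0, 0.999, -0.033, 0.0]
ft_force: [0.8, -0.3, -2.9]
gripper_width: 20.0
grip_force: 88.8
```

Run:
```python
from h import *
o,c=cap('wrist'); s,cs=cap('scene')
print(o['tcp_pos'])
a=cv2.resize(cs['color'][60:310,100:440],(400,294)); b=cv2.resize(c['color'],(400,300))
cv2.imwrite('pics/lift2.png',np.hstack([a[:294,:399],b[:294,:399]])[:,:,::-1])
```

```text
[449.79385022 -18.10995429 175.32863135]
```

View pics/lift2.png

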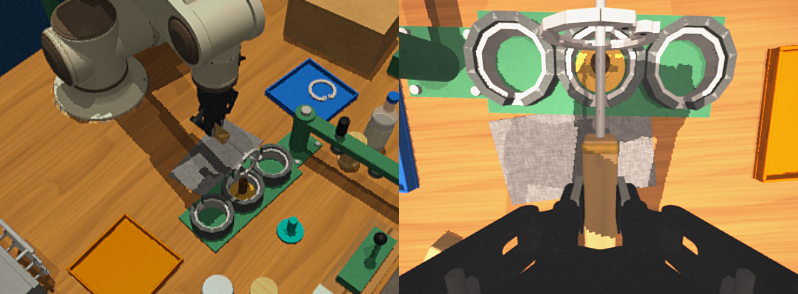

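Ring b hangs on the rod (right view (600,25)), die still in cup b, and ring c lies flat in the blue tray (left view (322,90)). Repeating the lay-down.

>>> arm_command(
  plan=[
    {"offset": [-0.011, -0.02, 0], "spin": 0},
    {"offset": [-0.011, -0.02, 0], "spin": 0},
    {"offset": [-0.011, -0.02, 0], "spin": 0},
    {"offset": [0, 0, 0], "spin": -0.1},
    {"offset": [0, 0, 0], "spin": -0.1},
    {"offset": [0, 0, 0], "spin": -0.1},
    {"offset": [0, 0, 0], "spin": -0.1},
    {"offset": [0, 0, 0], "spin": -0.1},
    {"offset": [0, 0, 0], "spin": -0.1},
    {"offset": [0, 0, 0], "spin": -0.1},
    {"offset": [0, 0, 0], "spin": -0.1},
    {"offset": [0, 0, 0], "spin": -0.1},
    {"offset": [0, 0, 0], "spin": -0.1},
    {"offset": [0, 0, 0], "spin": -0.1},
    {"offset": [0, 0, 0], "spin": -0.1},
    {"offset": [0, 0, 0], "spin": -0.1},
    {"offset": [0, 0, 0], "spin": -0.1},
    {"offset": [0, 0, 0], "spin": -0.1},
    {"offset": [0, 0, 0], "spin": -0.1},
    {"offset": [0, 0, 0], "spin": -0.1},
  ],
)

```text
time: 38.3
tcp_pos: [420.6, 43.9, 174.7]
ee_rot: [-0.0, 0.683, 0.731, -0.0]
ft_force: [1.3, -0.5, -2.4]
gripper_width: 20.2
grip_force: 88.9
```

>>> arm_command(
  plan=[
    {"offset": [0, 0, 0.02], "spin": 0},
    {"offset": [0, 0, 0.02], "spin": 0},
    {"offset": [0, 0, 0.02], "spin": 0},
    {"offset": [0, 0, 0.02], "spin": 0},
    {"offset": [0, 0, 0.016], "spin": 0},
    {"offset": [0, 0, 0.012], "spin": 0},
    {"offset": [-0.008, 0, 0.006], "spin": 0},
    {"offset": [-0.01, 0, 0.006], "spin": 0},
    {"offset": [-0.012, 0, 0.008], "spin": 0},
    {"offset": [-0.01, 0, 0.008], "spin": 0},
    {"offset": [-0.008, 0, 0.008], "spin": 0},
    {"offset": [-0.008, 0, 0.008], "spin": 0},
    {"offset": [-0.006, 0, 0.008], "spin": 0},
    {"offset": [-0.005, 0, 0.006], "spin": 0},
    {"offset": [0, 0, 0.001], "spin": 0},
    {"offset": [0, 0, 0], "spin": 0},
  ],
)

```text
time: 39.9
tcp_pos: [425.1, -23.3, 8.6]
ee_rot: [-0.0, 0.684, 0.729, -0.0]
ft_force: [-7.0, -1.9, 11.6]
gripper_width: 20.2
grip_force: 90.9
```

>>> arm_command(
  plan=[
    {"offset": [0, 0, 0], "spin": 0},
    {"offset": [0, 0, 0], "spin": 0},
    {"offset": [0, 0, 0], "spin": 0},
    {"offset": [0, 0, 0], "spin": 0},
    {"offset": [0, 0, -0.03], "spin": 0},
    {"offset": [0, 0, -0.03], "spin": 0},
    {"offset": [0, 0, -0.03], "spin": 0},
    {"offset": [0, 0, -0.03], "spin": 0},
    {"offset": [0, 0, -0.03], "spin": 0},
    {"offset": [0, 0, 0], "spin": 0},
  ],
  claw=0.6,
)

```text
time: 40.9
tcp_pos: [426.6, -23.2, 161.9]
ee_rot: [0.002, 0.684, 0.729, 0.001]
ft_force: [0.1, 0.1, -0.8]
gripper_width: 51.1
grip_force: 0.0
```

Run:
```python
from h import *
import pickle
o,c=cap('wrist','w7.png'); pickle.dump((o,c),open('w7.pkl','wb')); print(o['tcp_pos'],o['ee_rot'])
for r in findpick(c,o): print(r)
h=cv2.cvtColor(c['color'],cv2.COLOR_RGB2HSV); m=cv2.inRange(h,(0,0,200),(180,30,255)); 
n,l,s,ce=cv2.connectedComponentsWithStats(m)
print([ (s[i].tolist(),ce[i].round().tolist()) for i in range(1,n) if s[i,4]>200])
```

```text
[426.58973626 -23.23019983 161.93602285] [0.00242422 0.68402904 0.72944927 0.00146672]
(np.int32(2116), array([279., 204.]), array([425.2, -24.4]), [22, 90], 1.644, array([ -0.9,  -2.2, 132.9]))
(np.int32(3045), array([403., 211.]), array([544.5, -23.2]), [63, 64], 0.275, array([ -7.3, 116.9, 133.6]))
(np.int32(1771), array([145., 391.]), array([ 283.7, -256.3]), [33, 128], 0.97, array([-223.2, -158.3,  132.4]))
(np.int32(1334), array([415., 389.]), array([ 596.7, -233.6]), [32, 95], 2.325, array([-220.7,  155.5,  134.1]))
[([232, 5, 93, 94, 2733], [278.0, 51.0]), ([400, 36, 102, 111, 1785], [458.0, 90.0]), ([377, 71, 22, 32, 401], [387.0, 88.0]), ([277, 101, 4, 57, 220], [279.0, 128.0]), ([386, 172, 76, 87, 1063], [431.0, 214.0])]
```

View pics/w7.png

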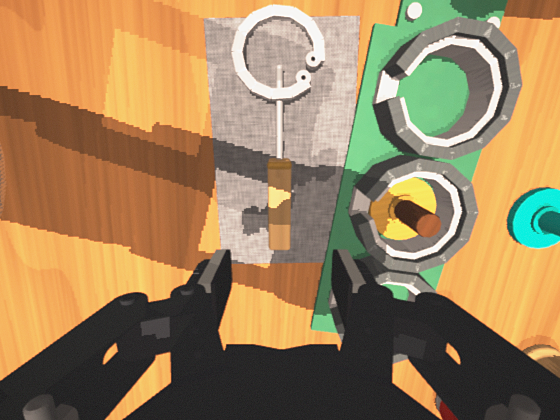

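Same layout as before: ring centre (278,52), left section at about (239,52), pick flat on the mat. Repeating the pinch.

>>> arm_command(
  plan=[
    {"offset": [0.027, -0.0075, 0], "spin": 0},
    {"offset": [0.027, -0.0075, 0], "spin": 0},
    {"offset": [0.027, -0.0075, 0], "spin": 0},
    {"offset": [0.027, -0.0075, 0], "spin": 0},
    {"offset": [0.027, -0.0075, 0], "spin": 0},
    {"offset": [0, 0, 0.03], "spin": 0},
    {"offset": [0, 0, 0.03], "spin": 0},
    {"offset": [0, 0, 0.03], "spin": 0},
    {"offset": [0, 0, 0.03], "spin": 0},
    {"offset": [0, 0, 0.02], "spin": 0},
    {"offset": [0, 0, 0.01], "spin": 0},
    {"offset": [0, 0, 0.005], "spin": 0},
    {"offset": [0, 0, 0], "spin": 0},
  ],
  claw=0.4,
)

```text
time: 42.25
tcp_pos: [379.0, 109.4, 3.2]
ee_rot: [-0.0, 0.684, 0.729, -0.0]
ft_force: [-0.6, -0.1, -0.7]
gripper_width: 34.3
grip_force: 0.0
```

>>> arm_command(
  plan=[
    {"offset": [0, 0, 0], "spin": 0},
    {"offset": [0, 0, 0], "spin": 0},
    {"offset": [0, 0, 0], "spin": 0},
    {"offset": [0, 0, 0], "spin": 0},
    {"offset": [0, 0, 0], "spin": 0},
    {"offset": [0, 0, 0], "spin": 0},
  ],
  claw=0,
  force=40,
)

```text
time: 42.85
tcp_pos: [379.2, 109.4, 3.5]
ee_rot: [0.0, 0.684, 0.729, 0.0]
ft_force: [0.5, 0.4, 1.4]
gripper_width: 8.4
grip_force: 39.7
```

>>> arm_command(
  plan=[
    {"offset": [0, 0, -0.02], "spin": 0},
    {"offset": [0, 0, -0.02], "spin": 0},
    {"offset": [0, 0, -0.02], "spin": 0},
    {"offset": [0, 0, -0.02], "spin": 0},
    {"offset": [0.02, 0.0096, 0], "spin": 0},
    {"offset": [0.02, 0.0096, 0], "spin": 0},
    {"offset": [0.02, 0.0096, 0], "spin": 0},
    {"offset": [0.02, 0.0096, 0], "spin": 0},
    {"offset": [0.02, 0.0096, 0], "spin": 0},
    {"offset": [0.02, 0.0096, 0], "spin": 0},
    {"offset": [0.02, 0.0096, 0], "spin": 0},
    {"offset": [0.02, 0.0096, 0], "spin": 0},
    {"offset": [0.02, 0.0096, 0], "spin": 0},
    {"offset": [0.02, 0.0096, 0], "spin": 0},
    {"offset": [0, 0, 0], "spin": 0},
  ],
)

```text
time: 44.35
tcp_pos: [462.4, 316.8, 82.9]
ee_rot: [-0.0, 0.684, 0.73, -0.0]
ft_force: [0.0, 0.3, -1.2]
gripper_width: 8.5
grip_force: 39.7
```

>>> arm_command(
  plan=[
    {"offset": [-0.003, 0, 0.02], "spin": 0},
    {"offset": [0, 0, 0.02], "spin": 0},
    {"offset": [0, 0, 0.02], "spin": 0},
    {"offset": [0, 0, 0.01], "spin": 0},
    {"offset": [0, 0, 0.006], "spin": 0},
    {"offset": [0, 0, 0], "spin": 0},
    {"offset": [0, 0, 0], "spin": 0},
  ],
)

```text
time: 45.05
tcp_pos: [462.5, 312.3, 8.1]
ee_rot: [0.0, 0.684, 0.729, 0.0]
ft_force: [0.9, 0.0, -1.2]
gripper_width: 8.9
grip_force: 39.8
```

>>> arm_command(
  plan=[
    {"offset": [0, 0, 0], "spin": 0},
    {"offset": [0, 0, 0], "spin": 0},
    {"offset": [0, 0, 0], "spin": 0},
    {"offset": [0, 0, 0], "spin": 0},
    {"offset": [0, 0, -0.03], "spin": 0},
    {"offset": [0, 0, -0.03], "spin": 0},
    {"offset": [0, 0, -0.03], "spin": 0},
    {"offset": [0, 0, -0.03], "spin": 0},
    {"offset": [0, 0, -0.03], "spin": 0},
  ],
  claw=0.3,
)

```text
time: 45.95
tcp_pos: [462.0, 312.0, 158.7]
ee_rot: [-0.0, 0.684, 0.729, 0.0]
ft_force: [0.2, 0.3, -0.4]
gripper_width: 26.3
grip_force: 0.0
```

Run:
```python
from h import *
import pickle
o,c=pickle.load(open('w7.pkl','rb')); T=wristT(o,c); print(back(c,(429,223),72,T).round(1))
o,c=cap('top')
h=cv2.cvtColor(c['color'],cv2.COLOR_RGB2HSV); print(o['tcp_pos'])
m=cv2.inRange(h,(0,90,30),(12,255,130)); m[:150]=0;m[230:]=0;m[:,200:].copy()
r=m[170:215,240:285]; print(cv2.moments(r)['m00']/255, [ (np.argwhere(r).mean(0)+[170,240]).tolist()]); P=np.argwhere(r).mean(0)+[170,240]; print(back(c,P[::-1],60))
```

```text
[548.5 -20.6  72. ]
[462.03724394 312.04831274 158.71595267]
29.0 [[192.10344827586206, 261.1034482758621]]
[547.28111831 -27.39645209  60.        ]
```

>>> arm_command(
  plan=[
    {"offset": [-0.0309, 0, 0], "spin": 0},
    {"offset": [-0.0309, 0, 0], "spin": 0},
    {"offset": [-0.0309, 0, 0], "spin": 0},
    {"offset": [-0.0309, 0, 0], "spin": 0},
    {"offset": [-0.0309, 0, 0], "spin": 0},
    {"offset": [-0.0309, 0, 0], "spin": 0},
    {"offset": [-0.0309, 0.0132, 0], "spin": 0},
    {"offset": [-0.0309, 0.0132, 0], "spin": 0},
    {"offset": [-0.0309, 0.0132, 0], "spin": 0},
    {"offset": [-0.0309, 0.0132, 0], "spin": 0},
    {"offset": [-0.0309, 0.0132, 0], "spin": 0},
    {"offset": [0, 0, 0], "spin": 0},
  ],
  claw=0.5,
)

```text
time: 47.2
tcp_pos: [551.0, -26.0, 156.9]
ee_rot: [0.0, 0.685, 0.728, -0.0]
ft_force: [-0.8, 0.1, -0.5]
gripper_width: 42.4
grip_force: 0.0
```

Run:
```python
from h import *
import pickle
o,c=cap('wrist','w8.png'); pickle.dump((o,c),open('w8.pkl','wb')); T=wristT(o,c); R=Rq(o['ee_rot']); print(o['tcp_pos'],o['gripper_width'])
print('expect',proj(T,c,(549.5,-22.5,72)),proj(T,c,(549.5,-22.5,18)))
h=cv2.cvtColor(c['color'],cv2.COLOR_RGB2HSV); m=cv2.inRange(h,(0,110,30),(13,255,200)); m=cv2.morphologyEx(m,cv2.MORPH_OPEN,np.ones((3,3)))
n,l,s,ce=cv2.connectedComponentsWithStats(m)
for i in range(1,n):
    if s[i,4]>100: print(s[i].tolist(),ce[i].round(1))
```

```text
[550.96193986 -25.98688934 156.86759179] 42.41649351687603
expect [279.71659337 214.78319976] [279.98793937 199.3340936 ]
[441, 0, 119, 10, 691] [513.9   2.9]
[0, 106, 106, 148, 12194] [ 46.7 182.5]
[337, 171, 61, 106, 3622] [363.8 218.7]
[267, 191, 26, 35, 735] [279.5 208.7]
[511, 204, 49, 152, 2247] [538.1 283.9]
[132, 256, 77, 24, 1157] [175.  264.7]
[539, 315, 21, 22, 359] [550.8 326.2]
[143, 374, 33, 14, 323] [158.9 380.8]
```

>>> arm_command(
  plan=[
    {"offset": [0.0055, -0.001, 0], "spin": 0},
    {"offset": [0, 0, 0.03], "spin": 0},
    {"offset": [0, 0, 0.03], "spin": 0},
    {"offset": [0, 0, 0.03], "spin": 0},
    {"offset": [0, 0, 0.012], "spin": 0},
    {"offset": [0, 0, 0.01], "spin": 0},
    {"offset": [0, 0, 0], "spin": 0},
  ],
)

```text
time: 47.95
tcp_pos: [548.3, -16.9, 45.1]
ee_rot: [-0.0, 0.684, 0.73, -0.0]
ft_force: [-1.1, 0.3, 0.5]
gripper_width: 43.3
grip_force: 0.0
```

>>> arm_command(
  plan=[
    {"offset": [0, 0, 0], "spin": 0},
    {"offset": [0, 0, 0], "spin": 0},
    {"offset": [0, 0, 0], "spin": 0},
    {"offset": [0, 0, 0], "spin": 0},
    {"offset": [0, 0, 0], "spin": 0},
    {"offset": [0, 0, 0], "spin": 0},
  ],
  claw=0.1,
  force=50,
)

```text
time: 48.55
tcp_pos: [549.0, -17.4, 46.8]
ee_rot: [0.001, 0.684, 0.729, 0.001]
ft_force: [-2.5, 1.6, 6.3]
gripper_width: 19.9
grip_force: 48.7
```

>>> arm_command(
  plan=[
    {"offset": [0, 0, -0.01], "spin": 0},
    {"offset": [0, 0, -0.02], "spin": 0},
    {"offset": [0, 0, -0.02], "spin": 0},
    {"offset": [0, 0, -0.02], "spin": 0},
    {"offset": [0, 0, -0.02], "spin": 0},
    {"offset": [0, 0, -0.02], "spin": 0},
    {"offset": [0, 0, 0], "spin": 0},
  ],
)

```text
time: 49.25
tcp_pos: [549.6, -17.6, 158.8]
ee_rot: [0.002, 0.684, 0.729, 0.001]
ft_force: [0.6, 0.7, -3.2]
gripper_width: 20.0
grip_force: 49.7
```

>>> arm_command(
  plan=[
    {"offset": [-0.0268, -0.0083, 0], "spin": 0},
    {"offset": [-0.0268, -0.0083, 0], "spin": 0},
    {"offset": [-0.0268, -0.0083, 0], "spin": 0},
    {"offset": [-0.0268, -0.0083, 0], "spin": 0},
    {"offset": [-0.0268, -0.0083, 0], "spin": 0},
    {"offset": [-0.0268, -0.0083, 0], "spin": 0},
    {"offset": [-0.0268, -0.0083, 0], "spin": 0},
    {"offset": [-0.0268, -0.0083, 0], "spin": 0},
    {"offset": [-0.0268, -0.0083, 0], "spin": 0},
    {"offset": [-0.0268, -0.0083, 0], "spin": 0},
    {"offset": [-0.0268, -0.0083, 0], "spin": 0},
    {"offset": [-0.0268, -0.0083, 0], "spin": 0},
    {"offset": [0, 0, 0], "spin": 0},
  ],
)

```text
time: 50.55
tcp_pos: [468.5, -347.4, 154.3]
ee_rot: [-0.0, 0.685, 0.729, -0.0]
ft_force: [0.3, 0.8, -4.2]
gripper_width: 20.5
grip_force: 49.6
```

>>> arm_command(
  plan=[
    {"offset": [0, 0, 0.025], "spin": 0},
    {"offset": [0, 0, 0.025], "spin": 0},
    {"offset": [0, 0, 0.025], "spin": 0},
    {"offset": [0, 0, 0.02], "spin": 0},
    {"offset": [0, 0, 0.01], "spin": 0},
    {"offset": [0, 0, 0.006], "spin": 0},
    {"offset": [0, 0, 0], "spin": 0},
    {"offset": [0, 0, 0], "spin": 0},
  ],
)

```text
time: 51.35
tcp_pos: [470.0, -344.9, 44.9]
ee_rot: [0.0, 0.684, 0.729, 0.0]
ft_force: [0.8, 0.1, -3.4]
gripper_width: 20.0
grip_force: 49.8
```

>>> arm_command(
  plan=[
    {"offset": [0, 0, 0.001], "spin": 0},
    {"offset": [0, 0, 0.001], "spin": 0},
    {"offset": [0, 0, 0], "spin": 0},
  ],
)

```text
time: 51.65
tcp_pos: [470.0, -345.0, 43.7]
ee_rot: [0.001, 0.684, 0.729, 0.0]
ft_force: [-4.2, 5.7, 13.3]
gripper_width: 20.4
grip_force: 51.6
```

>>> arm_command(
  plan=[
    {"offset": [0, 0, 0], "spin": 0},
    {"offset": [0, 0, 0], "spin": 0},
    {"offset": [0, 0, 0], "spin": 0},
    {"offset": [0, 0, 0], "spin": 0},
    {"offset": [0, 0, -0.03], "spin": 0},
    {"offset": [0, 0, -0.04], "spin": 0},
    {"offset": [0, 0, -0.05], "spin": 0},
    {"offset": [0, 0, -0.05], "spin": 0},
    {"offset": [0, 0, -0.05], "spin": 0},
    {"offset": [0, 0, -0.03], "spin": 0},
    {"offset": [0, 0, 0], "spin": 0},
  ],
  claw=0.5,
)

```text
time: 52.75
tcp_pos: [470.4, -345.5, 297.2]
ee_rot: [0.003, 0.684, 0.729, -0.0]
ft_force: [-0.0, 0.0, -0.6]
gripper_width: 42.5
grip_force: 0.0
```

>>> arm_command(
  plan=[
    {"offset": [0, 0, 0], "spin": 0.1165},
    {"offset": [0, 0, 0], "spin": 0.1165},
    {"offset": [0, 0, 0], "spin": 0.1165},
    {"offset": [0, 0, 0], "spin": 0.1165},
    {"offset": [0, 0, 0], "spin": 0.1165},
    {"offset": [0, 0, 0], "spin": 0.1165},
    {"offset": [0, 0, 0], "spin": 0.1165},
    {"offset": [0, 0, 0], "spin": 0.1165},
    {"offset": [0, 0, 0], "spin": 0.1165},
    {"offset": [0, 0, 0], "spin": 0.1165},
    {"offset": [0, 0, 0], "spin": 0.1165},
    {"offset": [0, 0, 0], "spin": 0.1165},
    {"offset": [0, 0, 0], "spin": 0.1165},
    {"offset": [0, 0, 0], "spin": 0.1165},
  ],
  claw=0.8,
)

```text
time: 54.15
tcp_pos: [469.6, -344.7, 291.5]
ee_rot: [-0.0, 1.0, -0.0, -0.0]
ft_force: [0.1, -0.1, -0.2]
gripper_width: 68.3
grip_force: 0.0
```

>>> arm_command(
  plan=[
    {"offset": [0.0125, -0.0335, 0], "spin": 0},
    {"offset": [0.0125, -0.0335, 0], "spin": 0},
    {"offset": [0.0125, -0.0335, 0], "spin": 0},
    {"offset": [0.0125, -0.0335, 0], "spin": 0},
    {"offset": [0.0125, -0.0335, 0], "spin": 0},
    {"offset": [0.0125, -0.0335, 0], "spin": 0},
    {"offset": [0.0125, -0.0335, 0], "spin": 0},
    {"offset": [0.0125, -0.0335, 0], "spin": 0},
    {"offset": [0.0125, -0.0335, 0], "spin": 0},
    {"offset": [0.0125, -0.0335, 0], "spin": 0},
    {"offset": [0.0125, -0.0335, 0], "spin": 0},
    {"offset": [0.0125, -0.0335, 0], "spin": 0},
    {"offset": [0.0125, -0.0335, 0], "spin": 0},
    {"offset": [0.0125, -0.0335, 0], "spin": 0},
    {"offset": [0.0125, -0.0335, 0], "spin": 0},
    {"offset": [0.0125, -0.0335, 0], "spin": 0},
    {"offset": [0, 0, 0], "spin": 0},
  ],
)

```text
time: 55.85
tcp_pos: [668.0, 195.7, 290.3]
ee_rot: [-0.0, 1.0, 0.004, -0.001]
ft_force: [-1.1, -1.1, -1.1]
gripper_width: 68.3
grip_force: 0.0
```

Run:
```python
from h import *
o,c=cap('wrist','w9.png'); T=wristT(o,c)
print(o['tcp_pos'],o['ee_rot'], 'expected knob top px',proj(T,c,(670,190.7,200)))
m=(c['color'].max(2)<55).astype(np.uint8); n,l,s,ce=cv2.connectedComponentsWithStats(m)
for i in range(1,n):
    if 150<s[i,4]<8000: print(s[i].tolist(),ce[i].round(), back(c,ce[i],190,T).round())
```

```text
[667.98488101 195.74123795 290.29420764] [-2.87719319e-04  9.99993037e-01  3.55774226e-03 -1.08850067e-03] expected knob top px [289.54872612 212.43646366]
[272, 188, 31, 40, 952] [287. 208.] [671. 193. 190.]
[470, 229, 43, 31, 370] [488. 241.] [643.  17. 190.]
[500, 254, 42, 47, 169] [526. 284.] [602. -25. 190.]
```

>>> arm_command(
  plan=[
    {"offset": [0.002, 0.0045, 0.02], "spin": 0},
    {"offset": [0, 0, 0.03], "spin": 0},
    {"offset": [0, 0, 0.03], "spin": 0},
    {"offset": [0, 0, 0.03], "spin": 0},
    {"offset": [0, 0, 0.02], "spin": 0},
    {"offset": [0, 0, 0], "spin": 0},
    {"offset": [0, 0, 0], "spin": 0},
  ],
)

```text
time: 56.6
tcp_pos: [669.6, 186.9, 162.9]
ee_rot: [0.0, 1.0, 0.002, 0.0]
ft_force: [-0.0, 0.2, 0.7]
gripper_width: 68.0
grip_force: 0.0
```

>>> arm_command(
  plan=[
    {"offset": [0, 0, 0], "spin": 0},
    {"offset": [0, 0, 0], "spin": 0},
    {"offset": [0, 0, 0], "spin": 0},
    {"offset": [0, 0, 0], "spin": 0},
    {"offset": [0, 0, 0], "spin": 0},
    {"offset": [0, 0, 0], "spin": 0},
    {"offset": [0, 0, 0], "spin": 0},
  ],
  claw=0.15,
  force=25,
)

```text
time: 57.3
tcp_pos: [670.0, 187.7, 163.8]
ee_rot: [-0.0, 1.0, 0.002, 0.001]
ft_force: [-0.2, 0.7, 6.0]
gripper_width: 25.3
grip_force: 24.8
```

>>> arm_command(
  plan=[
    {"offset": [-0.001, 0.0113, 0], "spin": 0},
    {"offset": [-0.002, 0.0103, 0], "spin": 0},
    {"offset": [-0.003, 0.01, 0], "spin": 0},
    {"offset": [-0.0041, 0.0096, 0], "spin": 0},
    {"offset": [-0.0051, 0.0092, 0], "spin": 0},
    {"offset": [-0.006, 0.0086, 0], "spin": 0},
    {"offset": [-0.0069, 0.0079, 0], "spin": 0},
    {"offset": [-0.0076, 0.0071, 0], "spin": 0},
    {"offset": [-0.0084, 0.0063, 0], "spin": 0},
    {"offset": [-0.009, 0.0054, 0], "spin": 0},
    {"offset": [-0.0094, 0.0044, 0], "spin": 0},
    {"offset": [-0.0099, 0.0034, 0], "spin": 0},
    {"offset": [-0.0102, 0.0024, 0], "spin": 0},
    {"offset": [-0.0104, 0.0013, 0], "spin": 0},
    {"offset": [0, 0, 0], "spin": 0},
    {"offset": [0, 0, 0], "spin": 0},
  ],
)

```text
time: 58.9
tcp_pos: [577.2, 90.0, 163.3]
ee_rot: [-0.0, 1.0, 0.002, 0.001]
ft_force: [-4.6, 0.2, 8.9]
gripper_width: 24.8
grip_force: 27.0
```

>>> arm_command(
  plan=[
    {"offset": [-0.003, 0, 0], "spin": 0},
    {"offset": [-0.003, 0, 0], "spin": 0},
    {"offset": [-0.003, 0, 0], "spin": 0},
    {"offset": [0, 0, 0], "spin": 0},
    {"offset": [0, 0, 0], "spin": 0},
  ],
)

```text
time: 59.4
tcp_pos: [569.0, 89.3, 163.3]
ee_rot: [0.001, 1.0, 0.002, 0.001]
ft_force: [-0.3, -6.5, 6.9]
gripper_width: 25.3
grip_force: 26.9
```

>>> arm_command(
  plan=[
    {"offset": [-0.002, 0, 0], "spin": 0},
    {"offset": [-0.002, 0, 0], "spin": 0},
    {"offset": [-0.001, 0, 0], "spin": 0},
    {"offset": [0, 0, 0], "spin": 0},
    {"offset": [0, 0, 0], "spin": 0},
  ],
)

```text
time: 59.9
tcp_pos: [564.3, 89.1, 163.3]
ee_rot: [0.001, 1.0, 0.002, 0.001]
ft_force: [1.6, -7.0, 6.5]
gripper_width: 24.9
grip_force: 26.8
```

>>> arm_command(
  plan=[
    {"offset": [-0.0015, -0.0003, 0], "spin": 0},
    {"offset": [-0.0015, -0.0002, 0], "spin": 0},
    {"offset": [0, 0, 0], "spin": 0},
    {"offset": [0, 0, 0], "spin": 0},
  ],
)

```text
time: 60.3
tcp_pos: [561.2, 89.1, 163.3]
ee_rot: [0.001, 1.0, 0.002, 0.001]
ft_force: [1.8, -11.5, 6.6]
gripper_width: 25.7
grip_force: 27.0
```

>>> arm_command(
  plan=[
    {"offset": [-0.0015, 0.001, 0], "spin": 0},
    {"offset": [-0.0015, 0, 0], "spin": 0},
    {"offset": [0, 0, 0], "spin": 0},
    {"offset": [0, 0, 0], "spin": 0},
  ],
)

```text
time: 60.7
tcp_pos: [558.3, 89.1, 163.3]
ee_rot: [0.0, 1.0, 0.002, 0.001]
ft_force: [2.7, -3.3, 6.5]
gripper_width: 25.5
grip_force: 26.7
```

>>> arm_command(
  plan=[
    {"offset": [-0.002, 0, 0], "spin": 0},
    {"offset": [-0.001, 0, 0], "spin": 0},
    {"offset": [0, 0, 0], "spin": 0},
    {"offset": [0, 0, 0], "spin": 0},
  ],
)

```text
time: 61.1
tcp_pos: [555.2, 89.2, 163.3]
ee_rot: [0.0, 1.0, 0.002, 0.001]
ft_force: [2.5, -2.4, 7.2]
gripper_width: 25.5
grip_force: 26.7
```

>>> arm_command(
  plan=[
    {"offset": [0, 0, 0], "spin": 0},
    {"offset": [0, 0, 0], "spin": 0},
    {"offset": [0, 0, 0], "spin": 0},
    {"offset": [0, 0, 0], "spin": 0},
    {"offset": [0, 0, -0.03], "spin": 0},
    {"offset": [0, 0, -0.03], "spin": 0},
    {"offset": [0, 0, -0.03], "spin": 0},
    {"offset": [0, 0, -0.03], "spin": 0},
    {"offset": [0, 0, 0], "spin": 0},
    {"offset": [0, 0, 0], "spin": 0},
  ],
  claw=0.8,
)

```text
time: 62.1
tcp_pos: [554.1, 89.4, 282.4]
ee_rot: [-0.0, 1.0, 0.002, 0.0]
ft_force: [0.2, -0.3, 0.2]
gripper_width: 68.4
grip_force: 0.0
```

Run:
```python
from h import *
import pickle
o,c=cap('wrist','w10.png'); T=wristT(o,c); pickle.dump((o,c),open('w10.pkl','wb'))
print(o['tcp_pos'])
m=(c['color'].max(2)<55).astype(np.uint8); n,l,s,ce=cv2.connectedComponentsWithStats(m)
for i in range(1,n):
    if 150<s[i,4]<8000: print(s[i].tolist(),ce[i].round(), back(c,ce[i],190,T).round())
h=cv2.cvtColor(c['color'],cv2.COLOR_RGB2HSV); g=cv2.inRange(h,(45,60,30),(85,255,255))
g=cv2.morphologyEx(g,cv2.MORPH_OPEN,np.ones((9,9)))
n,l,s,ce=cv2.connectedComponentsWithStats(g)
for i in range(1,n):
    if s[i,4]>500: print('green',s[i].tolist(),ce[i].round())
```

```text
[554.0766942   89.41624154 282.40182582]
[266, 181, 32, 39, 980] [281. 200.] [566.  91. 190.]
green [153, 125, 383, 105, 21254] [341. 180.]
```

View pics/w10.png

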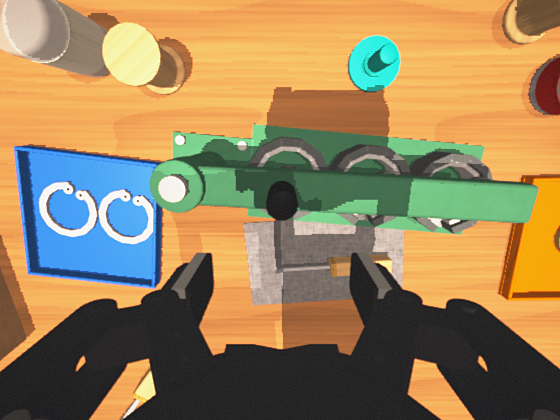

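Last view: both rings lie flat in the blue tray at (68,208) and (126,216). Pick is flat on the mat, handle at (345,266). The arm is over the cups with its knob at (283,200), and by the numbers the knob is at about x 565, so the pads slid on it. I'll push it home with closed fingers until the stop resists.

>>> arm_command(
  plan=[
    {"offset": [0.024, 0, 0], "spin": 0},
    {"offset": [0.024, 0, 0], "spin": 0},
    {"offset": [0, 0, 0], "spin": 0},
    {"offset": [0, 0, 0], "spin": 0},
    {"offset": [0, 0, 0.03], "spin": 0},
    {"offset": [0, 0, 0.03], "spin": 0},
    {"offset": [0, 0, 0.03], "spin": 0},
    {"offset": [0, 0, 0.025], "spin": 0},
    {"offset": [0, 0, 0], "spin": 0},
    {"offset": [-0.003, 0, 0], "spin": 0},
    {"offset": [-0.003, 0, 0], "spin": 0},
    {"offset": [-0.002, 0, 0], "spin": 0},
    {"offset": [0, 0, 0], "spin": 0},
  ],
  claw=0,
)

```text
time: 63.45
tcp_pos: [594.0, 89.6, 168.4]
ee_rot: [-0.0, 1.0, 0.002, 0.001]
ft_force: [0.6, 0.3, 0.5]
gripper_width: 0.1
grip_force: 0.0
```

>>> arm_command(
  plan=[
    {"offset": [-0.002, 0, 0], "spin": 0},
    {"offset": [-0.002, 0, 0], "spin": 0},
    {"offset": [0, 0, 0], "spin": 0},
    {"offset": [0, 0, 0], "spin": 0},
  ],
)

```text
time: 63.85
tcp_pos: [590.0, 89.5, 167.4]
ee_rot: [-0.0, 1.0, 0.002, 0.0]
ft_force: [-0.2, 0.0, 0.0]
gripper_width: -0.1
grip_force: 0.0
```

>>> arm_command(
  plan=[
    {"offset": [-0.002, 0, 0], "spin": 0},
    {"offset": [-0.002, 0, 0], "spin": 0},
    {"offset": [0, 0, 0], "spin": 0},
    {"offset": [0, 0, 0], "spin": 0},
  ],
)

```text
time: 64.25
tcp_pos: [585.9, 89.5, 167.3]
ee_rot: [-0.0, 1.0, 0.002, -0.0]
ft_force: [0.4, -0.1, -0.5]
gripper_width: -0.3
grip_force: 0.0
```

>>> arm_command(
  plan=[
    {"offset": [-0.0015, 0, 0], "spin": 0},
    {"offset": [-0.0015, 0, 0], "spin": 0},
    {"offset": [0, 0, 0], "spin": 0},
    {"offset": [0, 0, 0], "spin": 0},
  ],
)

```text
time: 64.65
tcp_pos: [584.1, 89.4, 167.4]
ee_rot: [-0.0, 1.0, 0.002, 0.001]
ft_force: [14.6, 0.3, -6.2]
gripper_width: -0.1
grip_force: 7.0
```

>>> arm_command(
  plan=[
    {"offset": [-0.0005, 0, 0], "spin": 0},
    {"offset": [0, 0, 0], "spin": 0},
    {"offset": [0, 0, 0], "spin": 0},
    {"offset": [0, 0, 0], "spin": 0},
  ],
)

```text
time: 65.05
tcp_pos: [584.1, 89.4, 167.5]
ee_rot: [-0.0, 1.0, 0.002, 0.002]
ft_force: [19.3, 0.5, -6.6]
gripper_width: -0.2
grip_force: 9.5
```

>>> arm_command(
  plan=[
    {"offset": [0.003, 0, 0], "spin": 0},
    {"offset": [0.003, 0, 0], "spin": 0},
    {"offset": [0, 0, -0.03], "spin": 0},
    {"offset": [0, 0, -0.03], "spin": 0},
    {"offset": [0, 0, -0.03], "spin": 0},
    {"offset": [0, 0, -0.03], "spin": 0},
    {"offset": [-0.024, 0, 0], "spin": 0},
    {"offset": [-0.024, 0, 0], "spin": 0},
    {"offset": [-0.024, 0, 0], "spin": 0},
    {"offset": [-0.024, 0, 0], "spin": 0},
    {"offset": [0, 0, 0], "spin": 0},
  ],
)

```text
time: 66.15
tcp_pos: [490.5, 89.3, 288.1]
ee_rot: [-0.0, 1.0, 0.002, 0.0]
ft_force: [-0.4, -0.8, -0.9]
gripper_width: 0.0
grip_force: 0.0
```

Run:
```python
from h import *
o,c=cap('wrist','w11.png'); T=wristT(o,c)
print(o['tcp_pos'])
m=(c['color'].max(2)<55).astype(np.uint8); n,l,s,ce=cv2.connectedComponentsWithStats(m)
for i in range(1,n):
    if 150<s[i,4]<8000: print(s[i].tolist(),back(c,ce[i],190,T).round())
for r in findpick(c,o): print(r)
o,c=cap('scene','s_end.png')
# orange tray: brass die visible?
h=cv2.cvtColor(c['color'],cv2.COLOR_RGB2HSV); Tm=np.linalg.inv(c['camera_from_world'])
for P in [(470,-345,64),(470,-345,40),(490,-345,15),(450,-345,15)]:
    u=proj(Tm,c,P).round().astype(int); print(P,u,c['color'][u[1],u[0]],h[u[1],u[0]])
```

```text
[490.53591692  89.32443545 288.09844046]
[265, 109, 34, 35, 763] [560.  92. 190.]
(np.int32(1209), array([363., 224.]), array([429.3, -24.3]), [29, 91], 1.637, array([-61.9, 113.5, 259. ]))
(470, -345, 64) [207 277] [104  55  24] [ 12 196 104]
(470, -345, 40) [208 280] [42 25 11] [ 14 188  42]
(490, -345, 15) [214 288] [197 166  42] [ 24 201 197]
(450, -345, 15) [204 279] [106  59  30] [ 11 183 106]
```

The arm is firmly against its stop: force rose to 19 N with no further motion. The die stands in the orange tray, with its knob and brass disc where expected, and the pick is on the mat. Handing in.

```bash
python3 -c "
from station import arm
print(arm.finish_job())"
```

```text
the job is handed in; nothing more can be done
None
```

Job handed in; no verdict was returned. Rings b and c lie flat in the blue tray, the die from cup b stands in the orange tray, the swing arm is home against its stop, and the pick is flat on its mat.

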